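# Set out the vanity for guests

### The job

Get the bathroom counter ready for guests. First slide the make-up mirror's light switch fully on; then, in any order, lift the toothbrush caddy off its hook and stand it upright in the middle of the black mat, and take the tumblers off the two nested stacks and stand each one upright, well centred, on a coaster of its own, leaving only the bottom tumbler of each stack standing in its holder. Set everything down gently, without dropping it, and do not knock the other toiletries about.

Things in the scene. Friction and masses are not known exactly. Their poses are not given: they have to be found in the camera images.
- holder_a: fixed round wooden foot, 84 mm across and 6 mm thick, with a low steel ring (inside 57 mm, to 18 mm height) in which a stack of tumblers stands. Origin: centre of its underside; tumblers stand on its top, 6 mm up, on its axis
- tumbler_a1: steel stacking tumbler, 100 mm tall, 65 to 69 mm across from 48 mm height up to the rim, below that a slim weighted foot (58 to 54 mm). Origin: centre of underside, z up. Nested, it stands 52 mm above the one below: only its top 52 mm can be gripped; lift 50 mm dead straight to free it (1 mm clearance). 150 g +-30 %. The bottom one of the stack in holder_a; it stays there.
- tumbler_a2: steel stacking tumbler, 100 mm tall, 65 to 69 mm across from 48 mm height up to the rim, below that a slim weighted foot (58 to 54 mm). Origin: centre of underside, z up. Nested, it stands 52 mm above the one below: only its top 52 mm can be gripped; lift 50 mm dead straight to free it (1 mm clearance). 150 g +-30 %. Second in the stack of holder_a.
- tumbler_a3: steel stacking tumbler, 100 mm tall, 65 to 69 mm across from 48 mm height up to the rim, below that a slim weighted foot (58 to 54 mm). Origin: centre of underside, z up. Nested, it stands 52 mm above the one below: only its top 52 mm can be gripped; lift 50 mm dead straight to free it (1 mm clearance). 150 g +-30 %. Third, on top of the stack of holder_a; absent (None) in some starts.
- holder_b: fixed round wooden foot, 84 mm across and 6 mm thick, with a low steel ring (inside 57 mm, to 18 mm height) in which a stack of tumblers stands. Origin: centre of its underside; tumblers stand on its top, 6 mm up, on its axis
- tumbler_b1: steel stacking tumbler, 100 mm tall, 65 to 69 mm across from 48 mm height up to the rim, below that a slim weighted foot (58 to 54 mm). Origin: centre of underside, z up. Nested, it stands 52 mm above the one below: only its top 52 mm can be gripped; lift 50 mm dead straight to free it (1 mm clearance). 150 g +-30 %. The bottom one of the stack in holder_b; it stays there.
- tumbler_b2: steel stacking tumbler, 100 mm tall, 65 to 69 mm across from 48 mm height up to the rim, below that a slim weighted foot (58 to 54 mm). Origin: centre of underside, z up. Nested, it stands 52 mm above the one below: only its top 52 mm can be gripped; lift 50 mm dead straight to free it (1 mm clearance). 150 g +-30 %. Second in the stack of holder_b.
- tumbler_b3: steel stacking tumbler, 100 mm tall, 65 to 69 mm across from 48 mm height up to the rim, below that a slim weighted foot (58 to 54 mm). Origin: centre of underside, z up. Nested, it stands 52 mm above the one below: only its top 52 mm can be gripped; lift 50 mm dead straight to free it (1 mm clearance). 150 g +-30 %. Third, on top of the stack of holder_b; absent (None) in some starts.
- coaster_1: loose dark wooden coaster, disc 90 mm across, 8 mm thick, 70 g, lying on the counter nearer the robot than the stacks. Origin: centre of its underside. May be knocked aside.
- coaster_2: loose dark wooden coaster, disc 90 mm across, 8 mm thick, 70 g, lying on the counter nearer the robot than the stacks. Origin: centre of its underside. May be knocked aside.
- coaster_3: loose dark wooden coaster, disc 90 mm across, 8 mm thick, 70 g, lying on the counter nearer the robot than the stacks. Origin: centre of its underside. May be knocked aside.
- coaster_4: loose dark wooden coaster, disc 90 mm across, 8 mm thick, 70 g, lying on the counter nearer the robot than the stacks. Origin: centre of its underside. May be knocked aside.
- caddy: grey toothbrush caddy, hanging at the start: open basket 50 (x) x 96 (y) x 50 mm high, in its middle an upright handle plate 10 mm thick (x), 36 mm wide (y), 166 mm high. A slot in it, 16 mm wide, 98 to 131 mm up, takes the hook (along x); above is a solid grip block. Origin: centre of the underside. 180 g +-30 %.
- hook_stand: fixed; origin on the counter under the hanging caddy. Post 65 mm behind (+x), 164 mm high. From it an 8 mm rod, axis 160 mm up, runs along -x through the caddy's slot to an upturned end 20 mm in front of the origin (top 14 mm above the rod's axis). To free the caddy raise it 18 mm (13 to 23), then draw it 60 mm along -x before lifting on.
- mat: fixed square black rubber mat, 150 x 150 x 4 mm. Origin: centre of the underside; its top is at 4 mm
- mirror: fixed lighted make-up mirror: white base 150 (x) x 120 (y) x 30 mm high, origin at the centre of its underside; tilted disc 120 mm across over its +x half, to 130 mm high. In the top, centred 35 mm to the -x side, the switch's recess: 32 mm wide (x), 72 mm long (y -36 to +36 mm), floor at 20 mm height.
- switch_nub (a point): centre of the top of the switch's nub, flush with the base's top (30 mm up); axes of the mirror. The nub, 18 (x) x 12 (y) x 9 mm high, slides along the recess; at off it lies at y = +8 mm of the mirror, so 38 mm of recess is open on its -y side for a fingertip to go in and push it.
- switch (a joint): travel of the light switch's nub towards the mirror's own +y, in m: 0 is off, 0.022 fully on; it moves stiffly (1.5 N) and stays where it is left
- dispenser: bystander, loose: clear bottle 60 mm across, 130 mm tall; origin at its underside. Leave it alone.
- cream_jar: bystander, loose: amber jar 60 mm across, 50 mm tall; origin at its underside. Leave it alone.
- soap_dish: bystander, loose: white dish 80 x 110 x 22 mm with a bar of soap; origin at its underside. Leave it alone.
- paste_tube: bystander, loose: white tube lying along y, 35 x 145 x 26 mm, origin below its middle; origin at its underside. Leave it alone.
- perfume: bystander, loose: small amber bottle 44 mm across, 90 mm tall; origin at its underside. Leave it alone.
- lotion: bystander, loose: yellow bottle 50 mm across, 110 mm tall; origin at its underside. Leave it alone.
Mind the look-alikes: they are no part of the job. Of the things that look like the caddy, the larger one is meant.

How it is judged (in metres and radians):
On the way, in this order (a step that is already met when the one before it is completed fails the run):
1. the mirror's light is switched on (nub at least 18 mm along) (value of joint switch above 0.018 m), for 0.2 s.
2. after that, the caddy is stood on the mat (horizontal distance between caddy and mat below 0.035 m and z of caddy in the frame of mat between 0.001 and 0.01 m and angle between caddy's own z axis and vertical below 0.1 rad and linear speed of caddy below 0.03 m/s), for 0.2 s.
At the end, for the whole second after the job is handed in: Switch 18 mm or more along; caddy upright on the mat within 35 mm of its centre; every tumbler but the bottom two upright on its own coaster, within 26 mm of its centre; each bottom tumbler upright in its holder within 12 mm; all at rest (all of step 2 and value of joint switch above 0.018 m and horizontal distance between tumbler_a1 and holder_a below 0.012 m and z of tumbler_a1 in the frame of holder_a below 0.012 m and angle between each of tumbler_a1, tumbler_b1, tumbler_a2, tumbler_a3, tumbler_b2, tumbler_b3's own z axis and vertical below 0.12 rad and horizontal distance between tumbler_b1 and holder_b below 0.012 m and z of tumbler_b1 in the frame of holder_b below 0.012 m and ((horizontal distance between tumbler_a2 and coaster_1 below 0.026 m and z of tumbler_a2 in the frame of coaster_1 between 0.004 and 0.013 m and height (world z) of coaster_1 below 0.008 m) or (horizontal distance between tumbler_a2 and coaster_2 below 0.026 m and z of tumbler_a2 in the frame of coaster_2 between 0.004 and 0.013 m and height (world z) of coaster_2 below 0.008 m) or (horizontal distance between tumbler_a2 and coaster_3 below 0.026 m and z of tumbler_a2 in the frame of coaster_3 between 0.004 and 0.013 m and height (world z) of coaster_3 below 0.008 m) or (horizontal distance between tumbler_a2 and coaster_4 below 0.026 m and z of tumbler_a2 in the frame of coaster_4 between 0.004 and 0.013 m and height (world z) of coaster_4 below 0.008 m)) and linear speed of each of tumbler_a2, tumbler_a3, tumbler_b2, tumbler_b3 below 0.03 m/s and ((horizontal distance between tumbler_a3 and coaster_1 below 0.026 m and z of tumbler_a3 in the frame of coaster_1 between 0.004 and 0.013 m and height (world z) of coaster_1 below 0.008 m) or (horizontal distance between tumbler_a3 and coaster_2 below 0.026 m and z of tumbler_a3 in the frame of coaster_2 between 0.004 and 0.013 m and height (world z) of coaster_2 below 0.008 m) or (horizontal distance between tumbler_a3 and coaster_3 below 0.026 m and z of tumbler_a3 in the frame of coaster_3 between 0.004 and 0.013 m and height (world z) of coaster_3 below 0.008 m) or (horizontal distance between tumbler_a3 and coaster_4 below 0.026 m and z of tumbler_a3 in the frame of coaster_4 between 0.004 and 0.013 m and height (world z) of coaster_4 below 0.008 m)) and ((horizontal distance between tumbler_b2 and coaster_1 below 0.026 m and z of tumbler_b2 in the frame of coaster_1 between 0.004 and 0.013 m and height (world z) of coaster_1 below 0.008 m) or (horizontal distance between tumbler_b2 and coaster_2 below 0.026 m and z of tumbler_b2 in the frame of coaster_2 between 0.004 and 0.013 m and height (world z) of coaster_2 below 0.008 m) or (horizontal distance between tumbler_b2 and coaster_3 below 0.026 m and z of tumbler_b2 in the frame of coaster_3 between 0.004 and 0.013 m and height (world z) of coaster_3 below 0.008 m) or (horizontal distance between tumbler_b2 and coaster_4 below 0.026 m and z of tumbler_b2 in the frame of coaster_4 between 0.004 and 0.013 m and height (world z) of coaster_4 below 0.008 m)) and ((horizontal distance between tumbler_b3 and coaster_1 below 0.026 m and z of tumbler_b3 in the frame of coaster_1 between 0.004 and 0.013 m and height (world z) of coaster_1 below 0.008 m) or (horizontal distance between tumbler_b3 and coaster_2 below 0.026 m and z of tumbler_b3 in the frame of coaster_2 between 0.004 and 0.013 m and height (world z) of coaster_2 below 0.008 m) or (horizontal distance between tumbler_b3 and coaster_3 below 0.026 m and z of tumbler_b3 in the frame of coaster_3 between 0.004 and 0.013 m and height (world z) of coaster_3 below 0.008 m) or (horizontal distance between tumbler_b3 and coaster_4 below 0.026 m and z of tumbler_b3 in the frame of coaster_4 between 0.004 and 0.013 m and height (world z) of coaster_4 below 0.008 m))); the robot touches nothing.
It fails at once if a tumbler or the caddy is dropped (falls freely at over 0.6 m/s) ((linear speed of tumbler_a2 above 0.6 m/s and contact force between tumbler_a2 and the fingers below 0.1 N and height (world z) of tumbler_a2 above 0.014 m) or (linear speed of tumbler_a3 above 0.6 m/s and contact force between tumbler_a3 and the fingers below 0.1 N and height (world z) of tumbler_a3 above 0.014 m) or (linear speed of tumbler_b2 above 0.6 m/s and contact force between tumbler_b2 and the fingers below 0.1 N and height (world z) of tumbler_b2 above 0.014 m) or (linear speed of tumbler_b3 above 0.6 m/s and contact force between tumbler_b3 and the fingers below 0.1 N and height (world z) of tumbler_b3 above 0.014 m) or (linear speed of caddy above 0.6 m/s and contact force between caddy and the fingers below 0.1 N and height (world z) of caddy above 0.014 m)).
It fails at once if a bystander is shifted by more than 40 mm (distance of any of dispenser, cream_jar, soap_dish, paste_tube, perfume, lotion from where it was at the start of the episode above 0.04 m).
It fails at once if a bottom tumbler is pulled up out of its holder (z of tumbler_a1 in the frame of holder_a above 0.03 m or z of tumbler_b1 in the frame of holder_b above 0.03 m).
Of tumbler_a3, tumbler_b3 only 1 to 2 are there at a start; the rules pass over those that are not, and their reading is None.
At some moment in a run one of coaster_1, coaster_2, coaster_3, coaster_4 may be knocked a few centimetres aside while the robot is not near it.
It also fails if it takes over 210 s, if anything falls off the work surface, if the arm or the gripper's body presses on something with over 40 N, if the wrist force passes 120 N, or if a joint passes its speed limit or range.

### The arm

A 6-joint arm with a two-finger parallel gripper is mounted at the origin on the work surface. World frame = base frame: x ahead of the robot, y to its left, z up, the work surface at z = 0. Lengths are in m, angles in degrees, forces in N, time in s.
With the tool pointing down it reaches from about 0.375 to 0.9 m from the base axis. Payload 3.1 kg.
Tool frame: the origin (TCP) lies midway between the tips of the shut fingers; the grasp point (between the pads) lies 19 mm behind it (bot.hold_point_z is the distance from the TCP to the grasp point, in m); z points along the fingers, y is the line along which they close (so a half turn about z gives the same grasp; the last joint's range is limited). The gripper opens to 87 mm and grips with 3 to 60 N. Pads are 19 mm wide; open, the fingers measure 117 mm over their backs; the gripper's body (75 mm by 190 mm) begins 51 mm behind the grasp point.
Start: joints at [54.46, 30.224, 82.088, -0, 67.689, -10.227], TCP at [0.267, 0.565, 0.223] pointing down, gripper open.
Joint ranges: [-176.69, 176.69], [-43.24, 126.21], [12.49, 139.97], [-82, 262], [0, 151.66], [-163.58, 163.58]. Speed limits (degrees/s): [159.86, 159.86, 180, 180, 180, 180].

### API

Orientations are given as a 3x3 rotation matrix whose columns are the frame's x, y, z axes.
In Python, from rig import read_state, optics, order, bot gives the robot as it stands.
- The arm moves only by the tool drive_tool, never from a script. Its argument "steps" is a list of rows, each a list of 7 numbers: the finger opening in mm, from 0 to 87, then the shift along the tool's x, y, z normalised to -1 to 1, where 1 is 0.12 m, then the turn, a rotation vector about the tool's x, y, z normalised to -1 to 1, where 1 is 1.5 rad. In form: [[jaw, tx, ty, tz, ax, ay, az], ...]. A call has 1 to 8 rows; each row is the pose to reach, as a shift and turn from the pose commanded when the call began, along the tool's axes at that moment; what a row does not reach only later rows make up. A row lasts 1/10 s, in which the tool goes at most 50 mm and 8.59 degrees, less where a joint would pass 70% of its speed; a pose out of reach is approached as far as the arm can. A call with a number of a shift or a turn outside -1 to 1 is refused whole. A call with a gripper value outside its range is refused whole. The fingers move at their own pace and stop on an object; the grip force is fixed at half the most. Time passes only in rows, so rows that repeat a pose let the fingers close. It gives the time, the measured TCP pose, the force, the opening and the grip force at its end, in the units of the state.
- read_state(): the state, without advancing time (a new reading comes with each control period).
- optics.capture(name): name is "scene" or "top"; returns a dict with "color" (420x560x3 uint8, blue, green, red), "range_z" (420x560 float32, m along the optical axis (not along the pixel's ray), 0 where there is no reading), "fx", "fy", "cx", "cy" (pixels), "rvec" (rotation vector, rad) and "tvec" (3), from world to camera coordinates, as OpenCV has them. Camera axes: x right, y down, z forward; pixel columns grow to the right and rows downward; lengths in m; the calibration is good to about 2 mm. A picture is of the moment at which its call begins.
- order.hand_in(): hands the job in; it is judged then, once.
The state is a dict: "time_s": time; "joint_positions": joint angles; "qvel": joint speeds; "tau": joint torques, N m; "position": TCP position; "tcp_rot": TCP orientation; "force": force on the tool from outside, world axes, zero at the start; "moment": the same for the moment, N m; "opening": opening from 0.0 (shut) to 1.0 (fully open); "grasp_force": force on a finger pad.
Only numpy, scipy, OpenCV 4.12 (cv2) and the standard library are available. Lean on these libraries where they do the work, as an engineer would, in place of code of your own. Each camera call takes 0.05 s, during which the arm holds its last target. There are 200 camera calls.

## Working session

There is one attempt and no reset: what is moved stays moved. The work goes in short steps, Python scripts to look and compute and a tool call to move; the robot and the scene stay as the last step left them, time stands still between calls to the robot, and variables do not carry over. Pictures are saved under pics/ and viewed, at most 14 in all, crops included, and the job is handed in when it is done.

Besides the shell and the picture viewer there is one more tool, called after "Request:" in YAML: its name, and indented under it one key for each argument. drive_tool: Moves the arm, as the interface text tells. Scaled input: -1 to 1 covers 0.12 m each way for a shift and 1.5 rad each way for a turn. Its arguments: {"type":"object","properties":{"steps":{"type":"array"}},"required":["steps"]}

```bash
ls; mkdir -p pics
cat > h.py <<'E'
import numpy as np,cv2
from rig import read_state,optics,order,bot
def cap(n):
    c=optics.capture(n); R=cv2.Rodrigues(np.array(c["rvec"],float))[0]; t=np.array(c["tvec"],float).ravel()
    z=c["range_z"].astype(float); v,u=np.mgrid[:z.shape[0],:z.shape[1]]
    P=np.stack([(u-c["cx"])/c["fx"]*z,(v-c["cy"])/c["fy"]*z,z],-1)
    W=(P-t)@R; W[z==0]=np.nan
    return c["color"],W
E
python3 - <<'E'
from h import *
for n in("scene","top"):
    c,W=cap(n); cv2.imwrite(f"pics/{n}0.png",c); np.savez(f"{n}0.npz",c=c,W=W)
s=read_state(); print(s["time_s"],s["position"],s["tcp_rot"],s["opening"],bot.hold_point_z)
E
```

```text
pics
0.1 [0.26681224 0.56444371 0.22167809] [[-9.04005415e-01  4.27519591e-01 -1.09948215e-03]
 [ 4.27520891e-01  9.04004061e-01 -1.59561675e-03]
 [ 3.11778910e-04 -1.91249777e-03 -9.99998123e-01]] 1.0028975185159301 0.0187
```

View pics/scene0.png

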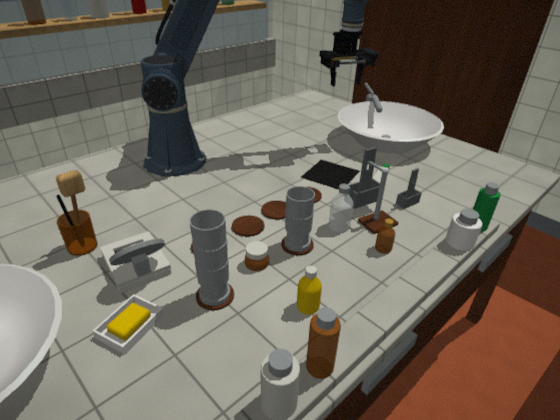

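View pics/top0.png

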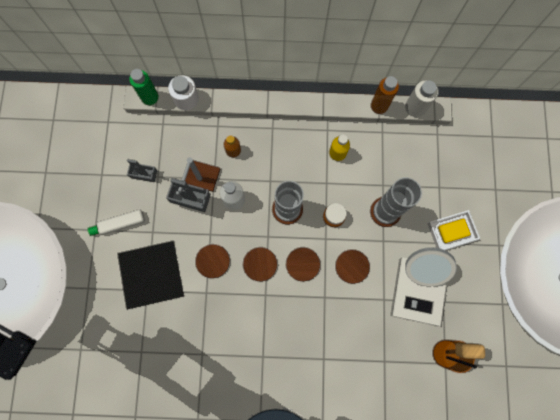

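The top view has +x up and +y to the left. The mat is at (151,275) and the coasters at (213,261), (260,264), (303,264) and (352,266). The two-tumbler stack is at (288,200) and the three-tumbler stack at (400,195). The mirror base is at (420,291) with its switch at (418,305), the caddy at (190,195), and the look-alike at (142,172).

```bash
cat >> h.py <<'E'
def circ(p):
    # algebraic circle fit
    A=np.c_[2*p,np.ones(len(p))]; s=np.linalg.lstsq(A,(p**2).sum(1),rcond=None)[0]
    return s[:2],np.sqrt(s[2]+s[0]**2+s[1]**2)
def box(W,u0,u1,v0,v1,z0,z1):
    w=W[v0:v1,u0:u1].reshape(-1,3); return w[(w[:,2]>z0)&(w[:,2]<z1)]
def rect(p):
    r=cv2.minAreaRect((p[:,:2]*1000).astype(np.float32)); return [np.round(x,1) for x in r]
E
python3 - <<'E'
from h import *
d=np.load("top0.npz"); W=d["W"]; c=d["c"]
sd=np.load("scene0.npz"); S=sd["W"]
for u,v in [(213,261),(260,264),(303,264),(352,266)]:
    p=box(W,u-25,u+25,v-25,v+25,.005,.012); r=cv2.minEnclosingCircle((p[:,:2]*1000).astype(np.float32)); print("coaster",len(p),r,np.median(p,0).round(4))
p=box(W,110,195,235,315,.002,.007); print("mat",rect(p),p[:,2].mean())
for n,(u0,u1,v0,v1) in dict(A=(265,315,170,230),B=(365,425,170,230)).items():
    p=box(W,u0,u1,v0,v1,.02,.5); zt=np.percentile(p[:,2],99); print(n,"ztop",zt)
    q=p[p[:,2]>zt-.006]; print(" top",cv2.minEnclosingCircle((q[:,:2]*1000).astype(np.float32)),len(q))
p=box(W,385,455,245,330,.027,.033); print("mirror",rect(p))
p=box(W,385,455,245,330,.015,.025); print("recess",rect(p),len(p))
g=c[250:330,385:455].astype(int); Wm=W[250:330,385:455]
m=(g.max(2)>0)
for v in range(294,316): print(v,[ (int(W[v,u,2]*1000) if W[v,u,2]==W[v,u,2] else -1) for u in range(398,438,2)], [int(c[v,u].mean()) for u in range(402,436,2)])
print(W[300,405],W[300,432])
p=box(W,165,212,170,215,.155,.25); print("caddy hi",rect(p),p[:,2].max(),len(p))
q=p[p[:,2]>p[:,2].max()-.006]; print(" top",rect(q),len(q))
p=box(W,165,212,170,215,.08,.14); print("basket",rect(p),len(p))
for nm,WW,b in [("scene caddy",S,(340,385,140,215))]:
    p=box(WW,*b,.21,.26); print(nm,rect(p),p[:,2].max(),len(p))
E
python3 - <<'E'
import sys; sys.path.insert(0,'.')
import cv2
a=cv2.imread('pics/top0.png'); s=cv2.imread('pics/scene0.png')
x=cv2.resize(a[150:230,120:250],(520,320),interpolation=2); y=cv2.resize(a[245:330,380:460],(280,300),interpolation=2)
z=cv2.resize(s[140:240,320:430],(330,300),interpolation=2)
import numpy as np
o=np.zeros((600,800,3),np.uint8); o[:300,:520]=x[:300]; o[:300,520:]=y; o[300:,:330]=z
cv2.imwrite('pics/crop0.png',o)
E
```

```text
coaster 815 ((458.9503173828125, 174.8710174560547), 79.1996841430664) [0.4604 0.1823 0.0079]
coaster 837 ((460.83612060546875, 57.75811004638672), 87.07373046875) [0.4571 0.0575 0.008 ]
coaster 834 ((459.41162109375, -47.90370559692383), 79.54359436035156) [ 0.4614 -0.0536  0.0081]
coaster 824 ((460.8450622558594, -180.6075439453125), 87.037109375) [ 0.461  -0.1834  0.0082]
mat [array([420.6, 336.1]), array([204.1, 228.1]), np.float64(2.2)] 0.004088723808489679
A ztop 0.16082496185658968
 top ((607.9983520507812, -8.938302993774414), 34.6726188659668) 113
B ztop 0.21320717228640992
 top ((611.6192626953125, -270.6365661621094), 35.51771926879883) 137
mirror [array([ 427.1, -356.1]), array([121. , 200.1]), np.float64(80.2)]
recess [array([ 431.6, -362.2]), array([131.8, 212.5]), np.float64(79.2)] 394
294 [31, 30, 30, 31, 30, 32, 35, 33, 31, 28, 28, 27, 31, 30, 30, 29, 27, 31, 34, 32] [195, 196, 195, 196, 196, 197, 197, 195, 198, 196, 197, 196, 194, 197, 196, 196, 196]
295 [33, 30, 30, 31, 32, 28, 30, 28, 27, 31, 30, 32, 30, 32, 31, 29, 32, 29, 30, 27] [197, 195, 171, 186, 190, 194, 1
[... 3167 characters left out ...]
30, 29, 31, 29, 32, 27, 30, 31, 31, 31, 32, 31, 31, 28, 31, 27, 36, 32, 32] [198, 198, 195, 196, 196, 197, 197, 197, 195, 196, 196, 195, 195, 194, 192, 194, 195]
[ 0.37753856 -0.31550667  0.023423  ] [ 0.3797914  -0.38157955  0.03058446]
caddy hi [array([625.9, 246.6]), array([57.1, 35.7]), np.float64(8.9)] 0.20491707692127184 199
 top [array([618.1, 245.5]), array([32.9,  8.7]), np.float64(74.7)] 35
basket [array([638. , 240.6]), array([96.9, 90.7]), np.float64(76.2)] 259Traceback (most recent call last):
  File "<stdin>", line 20, in <module>
    return umr_maximum(a, axis, None, out, keepdims, initial, where)
ValueError: zero-size array to reduction operation maximum which has no identity
```

View pics/crop0.png

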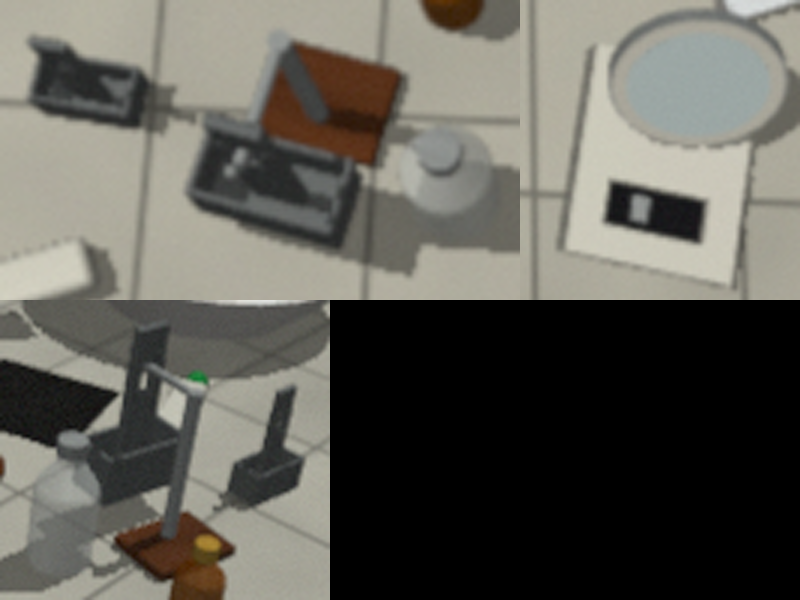

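```bash
cat >> h.py <<'E'
def plane(n,uv,z):
    c=optics.capture(n) if isinstance(n,str) else n
    R=cv2.Rodrigues(np.array(c["rvec"],float))[0]; t=np.array(c["tvec"],float).ravel(); o=-R.T@t
    uv=np.atleast_2d(np.array(uv,float)); d=np.c_[(uv[:,0]-c["cx"])/c["fx"],(uv[:,1]-c["cy"])/c["fy"],np.ones(len(uv))]@R
    return (o+d*((z-o[2])/d[:,2])[:,None])[:,:2]
def blob(mask,u0,u1,v0,v1):
    m=np.zeros(mask.shape,np.uint8); m[v0:v1,u0:u1]=mask[v0:v1,u0:u1]
    cs=cv2.findContours(m,cv2.RETR_EXTERNAL,cv2.CHAIN_APPROX_NONE)[0]
    return max(cs,key=cv2.contourArea)[:,0,:].astype(float)
E
python3 - <<'E'
from h import *
k=optics.capture("top"); c=k["color"].astype(int); W=np.load("top0.npz")["W"]
brown=((c[...,2]-c[...,0]>25)&(c.max(2)<150)).astype(np.uint8)
for u,v in [(213,261),(260,264),(303,264),(352,266)]:
    q=plane(k,blob(brown,u-25,u+25,v-25,v+25),.008); print("coaster",*[np.round(x*1000,1) for x in circ(q)])
for u,v in [(288,210),(387,212)]:
    b=blob(brown,u-25,u+25,v-25,v+25); q=plane(k,b,.006); r=cv2.minEnclosingCircle((q*1000).astype(np.float32)); print("holder",r)
dark=(c.max(2)<70).astype(np.uint8)
q=plane(k,blob(dark,110,195,235,315),.004); print("mat",rect(q))
q=plane(k,blob(((c.mean(2)<95)|(brown>0)).astype(np.uint8)|0,396,440,293,317),.03); print("recess",rect(q))
g=c.mean(2)[299:309,404:422]; vv,uu=np.nonzero(g>85); m=(uu+404<417)&(uu+404>407)
print("nub",plane(k,[[uu[m].mean()+404,vv[m].mean()+299]],.03)*1000)
for n in("top","scene"):
    Wn=np.load(n+"0.npz")["W"].reshape(-1,3); 
    ctr=np.array([.4271,-.3561]); 
    th=np.radians(-9.8); ex=np.array([np.cos(th),np.sin(th)]); ey=np.array([-ex[1],ex[0]])
    d=Wn[:,:2]-ctr; X=d@ex; Y=d@ey; ok=(abs(X)<.12)&(abs(Y)<.085)&(Wn[:,2]>.04)&(Wn[:,2]<.2)
    for z in np.arange(.04,.14,.01):
        s=ok&(abs(Wn[:,2]-z)<.005)
        if s.sum()>3: print(n,"z",round(z,2),"X",np.percentile(X[s],[3,97]).round(3),"Y",np.percentile(Y[s],[3,97]).round(3),s.sum())
# caddy points from both
for n in("top","scene"):
    Wn=np.load(n+"0.npz")["W"].reshape(-1,3)
    s=(abs(Wn[:,0]-.62)<.07)&(abs(Wn[:,1]-.25)<.07)
    for a,b in [(.18,.21),(.07,.1),(.04,.07)]:
        p=Wn[s&(Wn[:,2]>a)&(Wn[:,2]<b)]; print(n,a,len(p),rect(p) if len(p)>5 else "", p.mean(0).round(4))
E
```

```text
coaster [460.3 181. ] 43.7
coaster [456.9  56.7] 43.5
coaster [461.  -54.6] 43.4
coaster [ 460.2 -183.6] 43.5
holder ((604.6781616210938, -8.513555526733398), 41.43180847167969)
holder ((609.3154907226562, -270.34161376953125), 41.59568786621094)
mat [array([419. , 338.9]), array([147.5, 148.4]), np.float64(15.6)]
recess [array([ 367. , -346.7]), array([68.1, 29.2]), np.float64(80.1)]
nub [[ 369.03925964 -335.67630151]]
top z 0.04 X [-0.011 -0.006] Y [-0.017  0.016] 17
top z 0.05 X [-0.009  0.001] Y [-0.037  0.038] 103
top z 0.06 X [-0.002  0.01 ] Y [-0.045  0.044] 141
top z 0.07 X [0.006 0.018] Y [-0.053  0.054] 178
top z 0.08 X [0.013 0.026] Y [-0.056  0.057] 201
top z 0.09 X [0.022 0.039] Y [-0.054  0.058] 206
top z 0.1 X [0.031 0.046] Y [-0.053  0.055] 226
top z 0.11 X [0.04 0.06] Y [-0.047  0.049] 205
top z 0.12 X [0.048 0.072] Y [-0.038  0.04 ] 211
top z 0.13 X [0.056 0.071] Y [-0.023  0.025] 100
scene z 0.04 X [0.002 0.052] Y [-0.028  0.028] 34
scene z 0.05 X [0.005 0.053] Y [-0.038  0.04 ] 82
scene z 0.06 X [0.014 0.054] Y [-0.048  0.046] 100
scene z 0.07 X [0.023 0.053] Y [-
[... 221 characters left out ...]
e z 0.12 X [0.054 0.071] Y [-0.043  0.041] 146
scene z 0.13 X [0.06  0.073] Y [-0.026  0.022] 112
top 0.18 94 [array([618.8, 245.3]), array([35.9, 11.4]), np.float64(75.4)] [0.6167 0.2443 0.1956]
top 0.07 304 [array([638.8, 240.3]), array([97.1, 92.8]), np.float64(76.3)] [0.6169 0.2399 0.0817]
top 0.04 276 [array([638.5, 239.2]), array([95.6, 93.8]), np.float64(75.5)] [0.618  0.2416 0.0534]
scene 0.18 101 [array([620.3, 244. ]), array([36.6, 12. ]), np.float64(67.9)] [0.6205 0.2418 0.1924]
scene 0.07 409 [array([639.8, 238.5]), array([ 98. , 100.5]), np.float64(73.7)] [0.6302 0.2361 0.0818]
scene 0.04 316 [array([624.5, 236.2]), array([ 84.9, 111.3]), np.float64(44.3)] [0.6396 0.2311 0.0568]
```

Request:
drive_tool:
  steps:
    - [87, 0, 0, -0.6, 0, 0, -0.0736]
    - [87, 0, 0, -0.6, 0, 0, -0.1472]
    - [87, 0, 0, -0.6, 0, 0, -0.2208]
    - [87, 0, 0, -0.6, 0, 0, -0.2944]
    - [87, 0, 0, -0.6, 0, 0, -0.2944]

```text
time_s: 0.65
position: [0.267, 0.5648, 0.2945]
tcp_rot: [[-1.0, 0.0, -0.0], [0.0, 1.0, -0.0], [0.0, -0.0, -1.0]]
force: [-0.2, -0.0, -0.1]
opening: 1.001
grasp_force: 0.0
```

Request:
drive_tool:
  steps:
    - [87, -0.25, -0.25, 0, 0, 0, 0]
    - [87, -0.5, -0.5, 0, 0, 0, 0]
    - [87, -0.75, -0.75, 0, 0, 0, 0]
    - [87, -1, -1, 0, 0, 0, 0]
    - [87, -1, -1, 0, 0, 0, 0]

```text
time_s: 1.15
position: [0.3908, 0.4415, 0.2941]
tcp_rot: [[-1.0, 0.009, 0.001], [0.009, 1.0, -0.002], [-0.001, -0.002, -1.0]]
force: [0.5, 0.2, 0.7]
opening: 1.002
grasp_force: 0.0
```

Request:
drive_tool:
  steps:
    - [87, -0.1, -0.33, 0, 0, 0, 0]
    - [87, -0.2, -0.67, 0, 0, 0, 0]
    - [87, -0.275, -1, 0, 0, 0, 0]
    - [87, -0.275, -1, 0, 0, 0, 0]

```text
time_s: 1.55
position: [0.4203, 0.3215, 0.2941]
tcp_rot: [[-1.0, 0.007, -0.001], [0.007, 1.0, -0.002], [0.001, -0.002, -1.0]]
force: [0.1, -0.2, 0.1]
opening: 1.001
grasp_force: 0.0
```

Request:
drive_tool:
  steps:
    - [87, 0, -0.33, 0, 0, 0, 0]
    - [87, 0, -0.67, 0, 0, 0, 0]
    - [87, 0, -1, 0, 0, 0, 0]
    - [87, 0, -1, 0, 0, 0, 0]

```text
time_s: 1.95
position: [0.4195, 0.2026, 0.2943]
tcp_rot: [[-1.0, 0.006, -0.001], [0.006, 1.0, -0.001], [0.001, -0.001, -1.0]]
force: [0.2, 0.4, 0.8]
opening: 0.998
grasp_force: 0.0
```

Request:
drive_tool:
  steps:
    - [87, 0, -0.33, 0, 0, 0, 0]
    - [87, 0, -0.67, 0, 0, 0, 0]
    - [87, 0, -1, 0, 0, 0, 0]
    - [87, 0, -1, 0, 0, 0, 0]

```text
time_s: 2.35
position: [0.4208, 0.0829, 0.2946]
tcp_rot: [[-1.0, 0.006, 0.0], [0.006, 1.0, -0.001], [-0.0, -0.001, -1.0]]
force: [0.4, 0.8, 0.3]
opening: 0.999
grasp_force: 0.0
```

Request:
drive_tool:
  steps:
    - [87, 0, -0.33, 0, 0, 0, 0]
    - [87, 0, -0.67, 0, 0, 0, 0]
    - [87, 0, -1, 0, 0, 0, 0]
    - [87, 0, -1, 0, 0, 0, 0]

```text
time_s: 2.75
position: [0.4217, -0.0373, 0.2948]
tcp_rot: [[-1.0, 0.005, 0.002], [0.005, 1.0, -0.001], [-0.002, -0.001, -1.0]]
force: [0.4, 0.4, -0.2]
opening: 1.002
grasp_force: 0.0
```

Request:
drive_tool:
  steps:
    - [87, 0, -0.33, 0, 0, 0, 0]
    - [87, 0, -0.67, 0, 0, 0, 0]
    - [87, 0, -1, 0, 0, 0, 0]
    - [87, 0, -1, 0, 0, 0, 0]

```text
time_s: 3.15
position: [0.4222, -0.1575, 0.2947]
tcp_rot: [[-1.0, 0.004, 0.002], [0.004, 1.0, -0.002], [-0.002, -0.002, -1.0]]
force: [-0.0, 1.3, 0.1]
opening: 1.0
grasp_force: 0.0
```

Request:
drive_tool:
  steps:
    - [87, 0.1, -0.33, 0, 0, 0, 0]
    - [87, 0.2, -0.67, 0, 0, 0, 0]
    - [87, 0.3, -1, 0, 0, 0, 0]
    - [87, 0.3, -1, 0, 0, 0, 0]

```text
time_s: 3.55
position: [0.3851, -0.2774, 0.2946]
tcp_rot: [[-1.0, 0.004, 0.001], [0.004, 1.0, -0.002], [-0.001, -0.002, -1.0]]
force: [1.2, 0.7, 0.4]
opening: 1.0
grasp_force: 0.0
```

Request:
drive_tool:
  steps:
    - [87, 0.05, -0.16, 0, 0, 0, 0.06]
    - [87, 0.0967, -0.317, 0.3, 0, 0, 0.1152]
    - [87, 0.0967, -0.317, 0.6, 0, 0, 0.1152]
    - [87, 0.0967, -0.317, 1, 0, 0, 0.1152]
    - [87, 0.0967, -0.317, 1, 0, 0, 0.1152]

```text
time_s: 4.05
position: [0.3708, -0.3068, 0.1694]
tcp_rot: [[-0.985, 0.171, -0.008], [0.171, 0.985, 0.013], [0.011, 0.012, -1.0]]
force: [-0.8, 1.0, 0.2]
opening: 1.002
grasp_force: 0.0
```

Request:
drive_tool:
  steps:
    - [87, 0, 0, 0.25, 0, 0, 0]
    - [87, 0, 0, 0.5, 0, 0, 0]
    - [87, 0, 0, 0.75, 0, 0, 0]
    - [87, 0, 0, 1, 0, 0, 0]
    - [87, 0, 0, 1, 0, 0, 0]
    - [87, 0, 0, 1, 0, 0, 0]
    - [87, 0, 0, 1, 0, 0, 0]

```text
time_s: 4.75
position: [0.3739, -0.3137, 0.0567]
tcp_rot: [[-0.985, 0.171, 0.002], [0.171, 0.985, -0.003], [-0.003, -0.003, -1.0]]
force: [-0.2, -0.2, 0.5]
opening: 1.002
grasp_force: 0.0
```

Run:
```python
from h import *
s=read_state(); print(s["position"],s["tcp_rot"].round(3).tolist())
a=optics.capture("scene")["color"][215:305,80:190]; b=optics.capture("top")["color"][220:340,370:480]
o=np.zeros((360,800,3),np.uint8); o[:,:440]=cv2.resize(a,(440,360),interpolation=2); o[:,450:780]=cv2.resize(b,(330,360),interpolation=2); cv2.imwrite("pics/sw.png",o)
```

```text
[ 0.37394828 -0.31374364  0.05665926] [[-0.985, 0.171, 0.002], [0.171, 0.985, -0.003], [-0.003, -0.003, -1.0]]
```

View pics/sw.png

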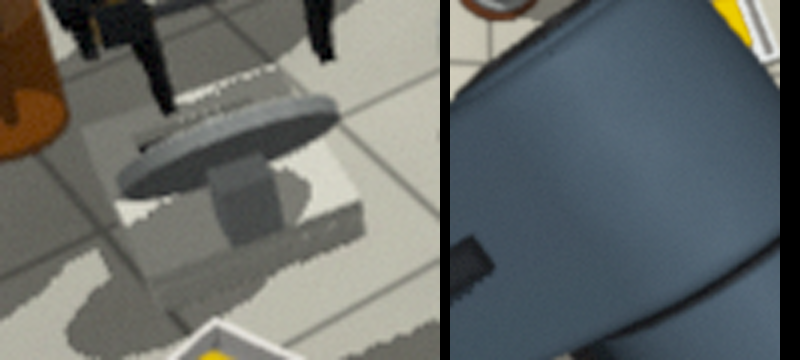

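The near finger hangs over the recess at about (165,105) in the crop, and the other finger is clear of the base. I'll descend now.

Request:
drive_tool:
  steps:
    - [87, 0, 0, 0.07, 0, 0, 0]
    - [87, 0, 0, 0.14, 0, 0, 0]
    - [87, 0, 0, 0.2, 0, 0, 0]
    - [87, 0, 0, 0.26, 0, 0, 0]
    - [87, 0, 0, 0.26, 0, 0, 0]
    - [87, 0, 0, 0.26, 0, 0, 0]

```text
time_s: 5.45
position: [0.3722, -0.3129, 0.0228]
tcp_rot: [[-0.985, 0.172, -0.001], [0.172, 0.985, 0.001], [0.001, 0.001, -1.0]]
force: [0.4, -0.5, 0.2]
opening: 1.001
grasp_force: 0.0
```

Request:
drive_tool:
  steps:
    - [87, 0, 0.05, 0, 0, 0, 0]
    - [87, 0, 0.1, 0, 0, 0, 0]
    - [87, 0, 0.15, 0, 0, 0, 0]
    - [87, 0, 0.2, 0, 0, 0, 0]
    - [87, 0, 0.24, 0, 0, 0, 0]
    - [87, 0, 0.24, 0, 0, 0, 0]

```text
time_s: 6.05
position: [0.3774, -0.2837, 0.0235]
tcp_rot: [[-0.985, 0.171, -0.0], [0.171, 0.985, 0.001], [0.0, 0.0, -1.0]]
force: [-1.4, 0.7, 0.7]
opening: 1.002
grasp_force: 0.0
```

Request:
drive_tool:
  steps:
    - [87, 0, 0.01, 0, 0, 0, 0]
    - [87, 0, 0.02, 0, 0, 0, 0]
    - [87, 0, 0.03, 0, 0, 0, 0]
    - [87, 0, 0.03, 0, 0, 0, 0]

```text
time_s: 6.45
position: [0.3782, -0.2814, 0.0234]
tcp_rot: [[-0.985, 0.172, 0.0], [0.172, 0.985, -0.0], [-0.0, -0.0, -1.0]]
force: [-0.8, -0.8, 0.7]
opening: 0.997
grasp_force: 0.4
```

Request:
drive_tool:
  steps:
    - [87, 0, 0.01, 0, 0, 0, 0]
    - [87, 0, 0.02, 0, 0, 0, 0]
    - [87, 0, 0.03, 0, 0, 0, 0]
    - [87, 0, 0.03, 0, 0, 0, 0]

```text
time_s: 6.85
position: [0.3786, -0.2792, 0.0233]
tcp_rot: [[-0.985, 0.172, 0.0], [0.172, 0.985, -0.003], [-0.001, -0.002, -1.0]]
force: [-5.0, -6.4, -1.1]
opening: 1.001
grasp_force: 3.6
```

Request:
drive_tool:
  steps:
    - [87, 0, 0.01, 0, 0, 0, 0]
    - [87, 0, 0.02, 0, 0, 0, 0]
    - [87, 0, 0.03, 0, 0, 0, 0]
    - [87, 0, 0.03, 0, 0, 0, 0]

```text
time_s: 7.25
position: [0.3789, -0.279, 0.0232]
tcp_rot: [[-0.985, 0.172, 0.001], [0.172, 0.985, -0.007], [-0.002, -0.007, -1.0]]
force: [-13.7, -17.7, -5.1]
opening: 0.999
grasp_force: 9.9
```

The stop is reached: the force rose to about 18 N with no further motion. I'll back off and lift.

Request:
drive_tool:
  steps:
    - [87, 0, -0.05, 0, 0, 0, 0]
    - [87, 0, -0.1, 0, 0, 0, 0]
    - [87, 0, -0.1, -0.3, 0, 0, 0]
    - [87, 0, -0.1, -0.6, 0, 0, 0]
    - [87, 0, -0.1, -1, 0, 0, 0]
    - [87, 0, -0.1, -1, 0, 0, 0]

```text
time_s: 7.85
position: [0.3798, -0.2881, 0.1482]
tcp_rot: [[-0.985, 0.171, 0.007], [0.171, 0.985, -0.008], [-0.009, -0.007, -1.0]]
force: [-0.1, -0.5, 0.2]
opening: 0.999
grasp_force: 0.0
```

Request:
drive_tool:
  steps:
    - [87, 0, 0, -0.4, 0, 0, 0]
    - [87, 0, 0, -0.8, 0, 0, 0]
    - [87, 0, 0, -1, 0, 0, -0.05]
    - [87, 0, 0, -1, 0, 0, -0.1152]
    - [87, 0, 0, -1, 0, 0, -0.1152]
    - [87, 0, 0, -1, 0, 0, -0.1152]

```text
time_s: 8.45
position: [0.3767, -0.2848, 0.2623]
tcp_rot: [[-1.0, 0.002, -0.002], [0.002, 1.0, 0.002], [0.002, 0.002, -1.0]]
force: [0.8, -1.1, -0.1]
opening: 0.998
grasp_force: 0.0
```

Request:
drive_tool:
  steps:
    - [87, -0.2, 0.33, 0, 0, 0, 0]
    - [87, -0.4, 0.67, 0, 0, 0, 0]
    - [87, -0.5, 1, 0, 0, 0, 0]
    - [87, -0.5, 1, 0, 0, 0, 0]
    - [87, -0.5, 1, 0, 0, 0, 0]

```text
time_s: 8.95
position: [0.4368, -0.1648, 0.2623]
tcp_rot: [[-1.0, -0.001, -0.002], [-0.001, 1.0, 0.001], [0.002, 0.001, -1.0]]
force: [-0.1, -0.8, -0.1]
opening: 0.996
grasp_force: 0.0
```

Run:
```python
from h import *
s=read_state(); print(s["position"],s["joint_positions"])
k=optics.capture("top"); c=k["color"]; cv2.imwrite("pics/t1.png",cv2.resize(c,(747,560)))
```

```text
[ 0.43680277 -0.16480319  0.26227181] [-3.44076445e+01  1.50136762e+01  1.01011515e+02 -2.95386672e-02
  6.41126000e+01 -1.24479543e+02]
```

View pics/t1.png

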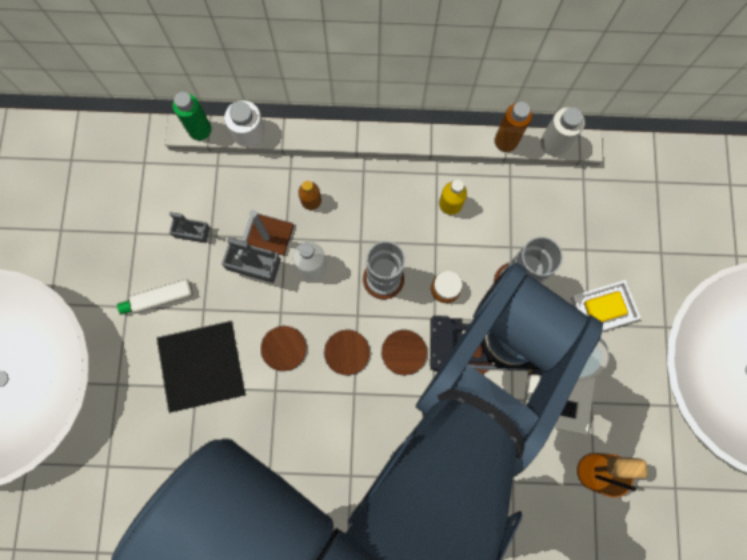

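The view shows the counter undisturbed, with the stacks and coasters in place (this is scaled 4/3, so the caddy is at about (252,258)). Now I'll go to the caddy.

Request:
drive_tool:
  steps:
    - [87, 0, 0.33, 0, 0, 0, 0]
    - [87, 0, 0.67, 0, 0, 0, 0]
    - [87, 0, 1, 0, 0, 0, 0]
    - [87, 0, 1, 0, 0, 0, 0]

```text
time_s: 9.4
position: [0.4357, -0.0434, 0.2628]
tcp_rot: [[-1.0, -0.001, -0.002], [-0.001, 1.0, 0.002], [0.002, 0.002, -1.0]]
force: [-1.2, 0.1, -0.7]
opening: 1.003
grasp_force: 0.0
```

Request:
drive_tool:
  steps:
    - [87, 0, 0.33, 0, 0, 0, 0]
    - [87, 0, 0.67, 0, 0, 0, 0]
    - [87, 0, 1, 0, 0, 0, 0]
    - [87, 0, 1, 0, 0, 0, 0]

```text
time_s: 9.8
position: [0.4372, 0.0759, 0.2631]
tcp_rot: [[-1.0, -0.002, -0.0], [-0.002, 1.0, 0.001], [0.0, 0.001, -1.0]]
force: [-0.3, -0.7, 0.1]
opening: 1.001
grasp_force: 0.0
```

Request:
drive_tool:
  steps:
    - [87, 0, 0.33, 0, 0, 0, 0]
    - [87, 0, 0.67, 0, 0, 0, 0]
    - [87, 0, 1, 0, 0, 0, 0]
    - [87, 0, 1, 0, 0, 0, 0]

```text
time_s: 10.2
position: [0.4385, 0.1956, 0.2632]
tcp_rot: [[-1.0, -0.002, 0.001], [-0.002, 1.0, 0.001], [-0.001, 0.001, -1.0]]
force: [-0.3, -0.9, 0.7]
opening: 0.998
grasp_force: 0.0
```

Request:
drive_tool:
  steps:
    - [87, -0.2, 0.2, 0, 0, 0, 0]
    - [87, -0.4, 0.4167, 0, 0, 0, 0]
    - [87, -0.5, 0.4167, 0, 0, 0, 0]
    - [87, -0.5, 0.4167, 0, 0, 0, 0]

```text
time_s: 10.6
position: [0.4998, 0.2419, 0.2628]
tcp_rot: [[-1.0, 0.002, 0.001], [0.002, 1.0, -0.001], [-0.001, -0.001, -1.0]]
force: [-0.8, 0.3, -0.2]
opening: 1.002
grasp_force: 0.0
```

Request:
drive_tool:
  steps:
    - [87, -0.3, 0, 0, 0, 0, 0]
    - [87, -0.6, 0, 0, 0, 0, 0.05]
    - [87, -0.9, 0, 0, 0, 0, 0.1]
    - [87, -1, 0, 0, 0, 0, 0.1687]
    - [87, -1, 0, 0, 0, 0, 0.1687]
    - [87, -1, 0, 0, 0, 0, 0.1687]
    - [87, -1, 0, 0, 0, 0, 0.1687]

```text
time_s: 11.3
position: [0.6158, 0.2431, 0.2632]
tcp_rot: [[-0.968, 0.25, -0.002], [0.25, 0.968, -0.001], [0.002, -0.001, -1.0]]
force: [1.0, 0.1, 0.5]
opening: 1.0
grasp_force: 0.0
```

Request:
drive_tool:
  steps:
    - [70, -0.02, 0.019, 0, 0, 0, 0]
    - [70, -0.02, 0.019, 0.25, 0, 0, 0]
    - [70, -0.02, 0.019, 0.5, 0, 0, 0]
    - [70, -0.02, 0.019, 0.7, 0, 0, 0]
    - [70, -0.02, 0.019, 0.835, 0, 0, 0]
    - [70, -0.02, 0.019, 0.835, 0, 0, 0]
    - [70, -0.02, 0.019, 0.835, 0, 0, 0]

```text
time_s: 12.0
position: [0.6201, 0.246, 0.1636]
tcp_rot: [[-0.968, 0.25, 0.0], [0.25, 0.968, 0.0], [-0.0, 0.0, -1.0]]
force: [1.1, 0.0, 0.4]
opening: 0.803
grasp_force: 0.0
```

Request:
drive_tool:
  steps:
    - [30, 0, 0, 0, 0, 0, 0]
    - [30, 0, 0, 0, 0, 0, 0]
    - [30, 0, 0, 0, 0, 0, 0]
    - [30, 0, 0, 0, 0, 0, 0]
    - [30, 0, 0, 0, 0, 0, 0]
    - [30, 0, 0, 0, 0, 0, 0]

```text
time_s: 12.6
position: [0.6202, 0.2458, 0.1634]
tcp_rot: [[-0.968, 0.251, 0.0], [0.251, 0.968, 0.0], [-0.0, 0.0, -1.0]]
force: [-0.5, 0.5, 1.0]
opening: 0.411
grasp_force: 30.0
```

Request:
drive_tool:
  steps:
    - [30, 0, 0, -0.05, 0, 0, 0]
    - [30, 0, 0, -0.1, 0, 0, 0]
    - [30, 0, 0, -0.15, 0, 0, 0]
    - [30, 0, 0, -0.15, 0, 0, 0]
    - [30, 0, 0, -0.15, 0, 0, 0]

```text
time_s: 13.1
position: [0.6202, 0.2457, 0.1814]
tcp_rot: [[-0.968, 0.251, 0.0], [0.251, 0.968, 0.0], [-0.0, 0.0, -1.0]]
force: [0.3, 0.3, -1.8]
opening: 0.408
grasp_force: 30.0
```

Request:
drive_tool:
  steps:
    - [30, 0.08, 0, 0, 0, 0, 0]
    - [30, 0.16, 0, 0, 0, 0, 0]
    - [30, 0.24, 0, 0, 0, 0, 0]
    - [30, 0.3, 0, 0, 0, 0, 0]
    - [30, 0.3, 0, 0, 0, 0, 0]

```text
time_s: 13.6
position: [0.5835, 0.2552, 0.1811]
tcp_rot: [[-0.968, 0.249, -0.002], [0.249, 0.968, -0.0], [0.001, -0.001, -1.0]]
force: [-0.2, 0.5, -1.5]
opening: 0.413
grasp_force: 30.0
```

Request:
drive_tool:
  steps:
    - [30, 0.1, 0, 0, 0, 0, 0]
    - [30, 0.2, 0, 0, 0, 0, 0]
    - [30, 0.3, 0, 0, 0, 0, 0]
    - [30, 0.35, 0, 0, 0, 0, 0]
    - [30, 0.35, 0, -0.1, 0, 0, 0]
    - [30, 0.35, 0, -0.2, 0, 0, 0]
    - [30, 0.35, 0, -0.3, 0, 0, 0]

```text
time_s: 14.3
position: [0.5458, 0.2653, 0.2189]
tcp_rot: [[-0.968, 0.251, 0.002], [0.251, 0.968, 0.001], [-0.002, 0.001, -1.0]]
force: [0.6, 0.0, -1.8]
opening: 0.411
grasp_force: 30.0
```

Request:
drive_tool:
  steps:
    - [30, 0.12, 0.05, 0, 0, 0, 0]
    - [30, 0.24, 0.1, 0, 0, 0, 0]
    - [30, 0.36, 0.15, 0, 0, 0, 0]
    - [30, 0.48, 0.2, 0, 0, 0, 0]
    - [30, 0.6, 0.25, 0, 0, 0, 0]
    - [30, 0.72, 0.3, 0, 0, 0, 0]
    - [30, 0.84, 0.33, 0, 0, 0, 0]
    - [30, 0.95, 0.33, 0, 0, 0, 0]

```text
time_s: 15.1
position: [0.443, 0.333, 0.2171]
tcp_rot: [[-0.968, 0.25, 0.0], [0.25, 0.968, 0.0], [0.0, 0.0, -1.0]]
force: [-0.2, -0.3, -1.6]
opening: 0.407
grasp_force: 30.0
```

Request:
drive_tool:
  steps:
    - [30, 0.1, 0, 0, 0, 0, 0]
    - [30, 0.2, 0, 0, 0, 0, 0]
    - [30, 0.22, 0, 0, 0, 0, 0]
    - [30, 0.22, 0, 0, 0, 0, 0]
    - [30, 0.22, 0, 0, 0, 0, 0]

```text
time_s: 15.6
position: [0.4194, 0.3387, 0.2173]
tcp_rot: [[-0.968, 0.251, 0.001], [0.251, 0.968, 0.0], [-0.001, 0.0, -1.0]]
force: [0.7, -0.9, -1.8]
opening: 0.411
grasp_force: 30.0
```

Run:
```python
from h import *
c,W=cap("scene"); s=read_state(); print(s["position"])
p=s["position"]
w=W.reshape(-1,3); m=(abs(w[:,0]-p[0])<.07)&(abs(w[:,1]-p[1])<.08)&(w[:,2]>.03)&(w[:,2]<.13)
q=w[m]; print(len(q)); 
if len(q): print(np.percentile(q[:,2],[0,1,3,5,10]))
cv2.imwrite("pics/cad.png",cv2.resize(c[60:240,240:460],(660,540)))
```

```text
[0.41945673 0.33865957 0.21728374]
416
[0.08804637 0.08935548 0.09086461 0.09163939 0.09406922]
```

View pics/cad.png

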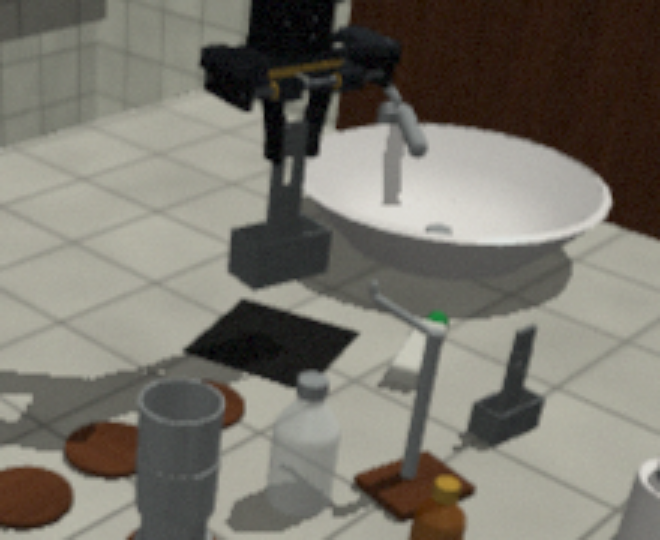

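The caddy is held upright above the mat, off the hook; its basket is at about (280,250) in the crop and the dispenser is untouched. Lowering it.

Request:
drive_tool:
  steps:
    - [30, 0, 0, 0.1, 0, 0, 0]
    - [30, 0, 0, 0.25, 0, 0, 0]
    - [30, 0, 0, 0.4, 0, 0, 0]
    - [30, 0, 0, 0.52, 0, 0, 0]
    - [30, 0, 0, 0.6, 0, 0, 0]
    - [30, 0, 0, 0.65, 0, 0, 0]
    - [30, 0, 0, 0.65, 0, 0, 0]

```text
time_s: 16.35
position: [0.4184, 0.3384, 0.1382]
tcp_rot: [[-0.968, 0.251, -0.002], [0.251, 0.968, -0.001], [0.001, -0.001, -1.0]]
force: [-0.0, 0.3, -2.3]
opening: 0.414
grasp_force: 30.0
```

Request:
drive_tool:
  steps:
    - [30, 0, 0, 0.01, 0, 0, 0]
    - [30, 0, 0, 0.02, 0, 0, 0]
    - [30, 0, 0, 0.03, 0, 0, 0]
    - [30, 0, 0, 0.03, 0, 0, 0]
    - [30, 0, 0, 0.03, 0, 0, 0]

```text
time_s: 16.85
position: [0.4187, 0.3388, 0.1358]
tcp_rot: [[-0.968, 0.25, 0.0], [0.25, 0.968, 0.0], [-0.0, 0.0, -1.0]]
force: [-0.5, 1.2, -2.3]
opening: 0.408
grasp_force: 30.0
```

Request:
drive_tool:
  steps:
    - [30, 0, 0, 0.01, 0, 0, 0]
    - [30, 0, 0, 0.015, 0, 0, 0]
    - [30, 0, 0, 0.015, 0, 0, 0]

```text
time_s: 17.15
position: [0.4185, 0.3387, 0.1336]
tcp_rot: [[-0.968, 0.251, -0.0], [0.251, 0.968, -0.0], [0.0, -0.0, -1.0]]
force: [0.6, 0.7, -2.9]
opening: 0.412
grasp_force: 30.0
```

Request:
drive_tool:
  steps:
    - [30, 0, 0, 0.005, 0, 0, 0]
    - [30, 0, 0, 0.01, 0, 0, 0]
    - [30, 0, 0, 0.01, 0, 0, 0]

```text
time_s: 17.45
position: [0.4187, 0.3387, 0.1335]
tcp_rot: [[-0.968, 0.25, 0.0], [0.25, 0.968, -0.0], [-0.0, 0.0, -1.0]]
force: [-1.3, -0.1, 5.6]
opening: 0.411
grasp_force: 30.0
```

Request:
drive_tool:
  steps:
    - [45, 0, 0, 0, 0, 0, 0]
    - [60, 0, 0, 0, 0, 0, 0]
    - [75, 0, 0, 0, 0, 0, 0]
    - [75, 0, 0, 0, 0, 0, 0]
    - [75, 0, 0, 0, 0, 0, 0]

```text
time_s: 17.95
position: [0.4187, 0.3388, 0.1324]
tcp_rot: [[-0.968, 0.251, -0.0], [0.251, 0.968, -0.0], [0.0, -0.0, -1.0]]
force: [-1.0, -0.7, 0.5]
opening: 0.778
grasp_force: 0.0
```

Request:
drive_tool:
  steps:
    - [75, 0, 0, -0.1, 0, 0, 0]
    - [75, 0, 0, -0.3, 0, 0, 0]
    - [75, 0, 0, -0.6, 0, 0, 0]
    - [75, 0, 0, -1, 0, 0, 0]
    - [75, 0, 0, -1, 0, 0, -0.08]
    - [75, 0, 0, -1, 0, 0, -0.1687]
    - [75, 0, 0, -1, 0, 0, -0.1687]
    - [75, 0, 0, -1, 0, 0, -0.1687]

```text
time_s: 18.75
position: [0.4185, 0.3387, 0.2529]
tcp_rot: [[-1.0, 0.003, 0.0], [0.003, 1.0, 0.0], [-0.0, 0.0, -1.0]]
force: [0.7, 0.3, -0.3]
opening: 0.863
grasp_force: 0.0
```

Run:
```python
from h import *
s=read_state(); print(s["position"],s["tcp_rot"].round(3).tolist())
k=optics.capture("top"); c=k["color"]; cv2.imwrite("pics/t2.png",cv2.resize(c[130:340,100:480],(760,420)))
sc=optics.capture("scene"); np.savez("s2.npz",c=sc["color"])
# stack crops
o=np.zeros((400,800,3),np.uint8); o[:,:400]=cv2.resize(c[165:235,255:325],(400,400),interpolation=0); o[:,400:]=cv2.resize(c[165:235,360:430],(400,400),interpolation=0); cv2.imwrite("pics/st.png",o)
```

```text
[0.41850434 0.33869067 0.25294954] [[-1.0, 0.003, 0.0], [0.003, 1.0, 0.0], [-0.0, 0.0, -1.0]]
```

View pics/t2.png

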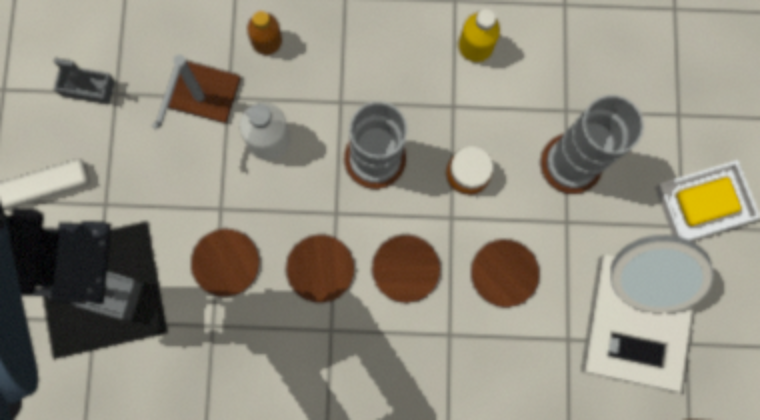

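View pics/st.png

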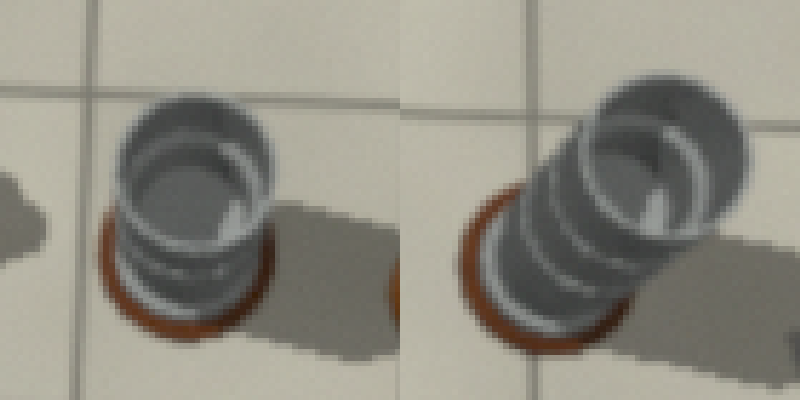

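The nub is now at the left (+y) end of its recess, at about (615,345) in the view, so the light is on. The caddy stands on the mat, and the stack rims are clear to see. Next I'll compute the stack axes.

Run:
```python
from h import *
k=optics.capture("top")
print("A rim",plane(k,[[288.54,194.95]],.158)*1000,"A foot",plane(k,[[287.3,208.9]],.006)*1000)
print("B rim",plane(k,[[405.87,192.15]],.210)*1000,"B foot",plane(k,[[385.5,211.0]],.006)*1000)
c=k["color"].astype(int); brown=((c[...,2]-c[...,0]>25)&(c.max(2)<150)).astype(np.uint8)
for u,v in [(213,261),(260,264),(303,264),(352,266)]:
    q=plane(k,blob(brown,u-25,u+25,v-25,v+25),.008); print("coaster",*[np.round(x*1000,1) for x in circ(q)])
```

```text
A rim [[605.5153384   -9.44078575]] A foot [[605.8902382  -10.50325189]]
B rim [[ 609.0057367 -271.9104716]] B foot [[ 610.30881597 -272.50424727]]
coaster [460.5 180.7] 43.6
coaster [457.5  56.8] 43.4
coaster [461.1 -54.8] 43.6
coaster [ 460.  -183.5] 43.6
```

Request:
drive_tool:
  steps:
    - [87, -0.33, -0.33, 0, 0, 0, 0]
    - [87, -0.67, -0.67, 0, 0, 0, 0]
    - [87, -1, -1, 0, 0, 0, 0]
    - [87, -1, -1, 0, 0, 0, 0]

```text
time_s: 19.3
position: [0.542, 0.2156, 0.2523]
tcp_rot: [[-1.0, 0.005, 0.002], [0.005, 1.0, -0.001], [-0.002, -0.001, -1.0]]
force: [-0.3, -0.5, 0.4]
opening: 0.995
grasp_force: 0.0
```

Request:
drive_tool:
  steps:
    - [87, -0.2, -0.33, 0, 0, 0, 0]
    - [87, -0.4, -0.67, 0, 0, 0, 0]
    - [87, -0.56, -1, 0, 0, 0, 0]
    - [87, -0.56, -1, 0, 0, 0, 0]

```text
time_s: 19.7
position: [0.6084, 0.0939, 0.2521]
tcp_rot: [[-1.0, 0.007, 0.001], [0.007, 1.0, -0.002], [-0.001, -0.002, -1.0]]
force: [-0.2, 1.1, 0.4]
opening: 0.996
grasp_force: 0.0
```

Request:
drive_tool:
  steps:
    - [87, 0, -0.3, 0, 0, 0, 0]
    - [87, 0, -0.6, 0, 0, 0, 0]
    - [87, 0, -0.9, 0, 0, 0, 0]
    - [87, 0, -0.9, 0, 0, 0, 0]
    - [87, 0, -0.9, 0, 0, 0, 0]
    - [87, 0, -0.9, 0, 0, 0, 0]

```text
time_s: 20.3
position: [0.6053, -0.0077, 0.2524]
tcp_rot: [[-1.0, -0.001, -0.001], [-0.001, 1.0, 0.001], [0.001, 0.001, -1.0]]
force: [0.7, 0.4, 0.7]
opening: 1.003
grasp_force: 0.0
```

```bash
python3 -c "
from h import *
for i in range(4):
    s=read_state(); print(s['position'].round(4),s['tcp_rot'].round(4).tolist()); optics.capture('top')"
```

```text
[ 0.6053 -0.0077  0.2524] [[-1.0, -0.0007, -0.0009], [-0.0007, 1.0, 0.001], [0.0009, 0.001, -1.0]]
[ 0.6054 -0.0076  0.2524] [[-1.0, -0.0012, -0.0006], [-0.0012, 1.0, 0.0008], [0.0006, 0.0008, -1.0]]
[ 0.6055 -0.0076  0.2525] [[-1.0, -0.0015, -0.0004], [-0.0015, 1.0, 0.0006], [0.0004, 0.0006, -1.0]]
[ 0.6056 -0.0077  0.2525] [[-1.0, -0.0016, -0.0004], [-0.0016, 1.0, 0.0004], [0.0004, 0.0004, -1.0]]
```

Request:
drive_tool:
  steps:
    - [87, 0, -0.016, 0.2, 0, 0, 0]
    - [87, 0, -0.016, 0.4, 0, 0, 0]
    - [87, 0, -0.016, 0.6, 0, 0, 0]
    - [87, 0, -0.016, 0.8, 0, 0, 0]
    - [87, 0, -0.016, 0.9, 0, 0, 0]
    - [87, 0, -0.016, 1, 0, 0, 0]
    - [87, 0, -0.016, 1, 0, 0, 0]

```text
time_s: 21.2
position: [0.6051, -0.0108, 0.1313]
tcp_rot: [[-1.0, -0.0, -0.002], [-0.0, 1.0, 0.001], [0.002, 0.001, -1.0]]
force: [0.2, -0.0, -0.1]
opening: 1.002
grasp_force: 0.0
```

Request:
drive_tool:
  steps:
    - [87, 0, 0, 0.08, 0, 0, 0]
    - [87, 0, 0, 0.154, 0, 0, 0]
    - [87, 0, 0, 0.154, 0, 0, 0]
    - [75, 0, 0, 0.154, 0, 0, 0]
    - [72, 0, 0, 0.154, 0, 0, 0]
    - [60, 0, 0, 0.154, 0, 0, 0]
    - [60, 0, 0, 0.154, 0, 0, 0]
    - [60, 0, 0, 0.154, 0, 0, 0]

```text
time_s: 22.0
position: [0.6061, -0.0114, 0.1145]
tcp_rot: [[-1.0, -0.0, 0.001], [-0.0, 1.0, -0.001], [-0.001, -0.001, -1.0]]
force: [-0.1, 0.3, 1.8]
opening: 0.804
grasp_force: 29.9
```

```bash
python3 -c "
from h import *
F=[]
for i in range(5):
    s=read_state(); F.append(np.r_[s['force'],s['moment'],s['opening']*87,s['grasp_force']]); optics.capture('top')
print(np.mean(F,0).round(2),s['position'].round(4))"
```

```text
[-1.900e-01  7.000e-02  2.340e+00 -7.000e-02  2.000e-02 -1.000e-02
  6.999e+01  2.990e+01] [ 0.6061 -0.0114  0.1145]
```

Request:
drive_tool:
  steps:
    - [60, 0, 0, -0.05, 0, 0, 0]
    - [60, 0, 0, -0.1, 0, 0, 0]
    - [60, 0, 0, -0.15, 0, 0, 0]
    - [60, 0, 0, -0.2, 0, 0, 0]
    - [60, 0, 0, -0.2, 0, 0, 0]

```text
time_s: 22.75
position: [0.6065, -0.0114, 0.1392]
tcp_rot: [[-1.0, 0.0, 0.002], [0.0, 1.0, -0.0], [-0.002, -0.0, -1.0]]
force: [-0.2, -0.3, -0.3]
opening: 0.804
grasp_force: 29.9
```

Request:
drive_tool:
  steps:
    - [60, 0, 0, -0.06, 0, 0, 0]
    - [60, 0, 0, -0.12, 0, 0, 0]
    - [60, 0, 0, -0.18, 0, 0, 0]
    - [60, 0, 0, -0.24, 0, 0, 0]
    - [60, 0, 0, -0.3, 0, 0, 0]
    - [60, 0, 0, -0.36, 0, 0, 0]
    - [60, 0, 0, -0.36, 0, 0, 0]

```text
time_s: 23.45
position: [0.6066, -0.0114, 0.1827]
tcp_rot: [[-1.0, 0.0, 0.003], [0.0, 1.0, -0.001], [-0.003, -0.001, -1.0]]
force: [-0.4, 0.3, -0.9]
opening: 0.806
grasp_force: 29.9
```

```bash
python3 -c "
from h import *
F=[]
for i in range(5):
    s=read_state(); F.append(np.r_[s['force'],s['moment'],s['opening']*87,s['grasp_force']]); c,W=cap('scene')
print(np.mean(F,0).round(2),s['position'].round(4))
k=optics.capture('top')
cv2.imwrite('pics/lift.png',cv2.resize(np.hstack([c[140:280,200:360],k['color'][160:300,200:360]]),(800,350)))"
```

```text
[ 3.000e-02  3.200e-01 -1.380e+00  6.000e-02  1.000e-02  3.000e-02
  6.990e+01  2.991e+01] [ 0.6054 -0.0111  0.1809]
```

View pics/lift.png

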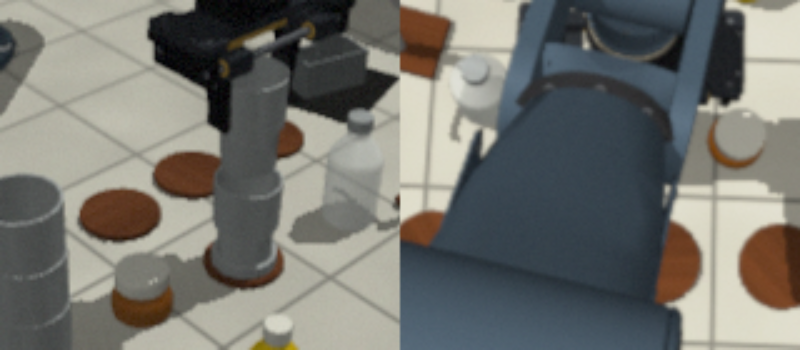

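The tumbler is lifted cleanly out and the bottom one still stands in its holder. The coasters are visible, so I'll carry it to the leftmost one (y = 0.181).

Request:
drive_tool:
  steps:
    - [60, 0.1, 0, -0.2, 0, 0, 0]
    - [60, 0.3, 0, -0.2, 0, 0, 0]
    - [60, 0.5, 0, -0.2, 0, 0, 0]
    - [60, 0.75, 0, -0.2, 0, 0, 0]
    - [60, 1, 0, -0.2, 0, 0, 0]
    - [60, 1, 0.2, -0.2, 0, 0, 0]
    - [60, 1, 0.4, -0.2, 0, 0, 0]
    - [60, 1, 0.6, -0.2, 0, 0, 0]

```text
time_s: 24.55
position: [0.4856, 0.0613, 0.2053]
tcp_rot: [[-1.0, 0.001, 0.0], [0.001, 1.0, 0.0], [-0.0, 0.0, -1.0]]
force: [-0.3, -0.3, -0.9]
opening: 0.801
grasp_force: 29.9
```

Request:
drive_tool:
  steps:
    - [60, 0.1, 0.2, 0, 0, 0, 0]
    - [60, 0.22, 0.4, 0, 0, 0, 0]
    - [60, 0.22, 0.6, 0, 0, 0, 0]
    - [60, 0.22, 0.8, 0, 0, 0, 0]
    - [60, 0.22, 0.9, 0, 0, 0, 0]
    - [60, 0.22, 0.99, 0, 0, 0, 0]
    - [60, 0.22, 0.99, 0, 0, 0, 0]
    - [60, 0.22, 0.99, 0, 0, 0, 0]

```text
time_s: 25.35
position: [0.4594, 0.1791, 0.2051]
tcp_rot: [[-1.0, -0.0, -0.0], [-0.0, 1.0, -0.001], [0.0, -0.001, -1.0]]
force: [-0.5, -0.1, -1.3]
opening: 0.803
grasp_force: 29.9
```

```bash
cat >> h.py <<'E'
def coasters(n):
    k=optics.capture(n); c=k["color"].astype(int)
    m=((c[...,2]-c[...,0]>25)&(c.max(2)<170)).astype(np.uint8)
    for b in cv2.findContours(m,cv2.RETR_EXTERNAL,cv2.CHAIN_APPROX_NONE)[0]:
        if len(b)<30: continue
        q=plane(k,b[:,0,:].astype(float),.008); ctr,r=circ(q); res=np.std(np.hypot(*(q-ctr).T)-r)
        if .30<ctr[0]<.56 and .035<r<.055: print(n,(ctr*1000).round(1),round(r*1000,1),"res",round(res*1000,1))
E
python3 -c "
from h import *
for n in('top','scene'): coasters(n)
s=read_state(); print(s['position'].round(4),s['force'].round(2))"
```

```text
top [ 460.5 -183.7] 44.0 res 0.8
top [462.2 -55.1] 43.1 res 0.8
top [457.9  56.1] 43.0 res 0.9
scene [ 554.2 -445.9] 40.4 res 5.4
scene [464.7 -57.4] 43.1 res 1.2
scene [458.1  51. ] 40.6 res 5.1
scene [462.8 178.1] 43.8 res 1.5
scene [ 417.2 1767.4] 47.6 res 21.0
[0.4594 0.1788 0.2052] [ 0.35  0.84 -1.3 ]
```

Request:
drive_tool:
  steps:
    - [60, 0, 0.01, 0.15, 0, 0, 0]
    - [60, 0, 0.01, 0.35, 0, 0, 0]
    - [60, 0, 0.01, 0.55, 0, 0, 0]
    - [60, 0, 0.01, 0.75, 0, 0, 0]
    - [60, 0, 0.01, 0.9, 0, 0, 0]
    - [60, 0, 0.01, 1, 0, 0, 0]
    - [60, 0, 0.01, 1, 0, 0, 0]

```text
time_s: 26.15
position: [0.4587, 0.1801, 0.084]
tcp_rot: [[-1.0, 0.001, -0.003], [0.001, 1.0, -0.001], [0.003, -0.001, -1.0]]
force: [-0.5, 0.2, -0.7]
opening: 0.802
grasp_force: 29.9
```

Request:
drive_tool:
  steps:
    - [60, 0, 0, 0.04, 0, 0, 0]
    - [60, 0, 0, 0.08, 0, 0, 0]
    - [60, 0, 0, 0.1, 0, 0, 0]
    - [60, 0, 0, 0.12, 0, 0, 0]
    - [60, 0, 0, 0.14, 0, 0, 0]
    - [60, 0, 0, 0.14, 0, 0, 0]

```text
time_s: 26.75
position: [0.4593, 0.1808, 0.0683]
tcp_rot: [[-1.0, 0.0, -0.0], [0.0, 1.0, -0.0], [0.0, -0.0, -1.0]]
force: [0.0, -0.2, -1.5]
opening: 0.804
grasp_force: 29.9
```

Request:
drive_tool:
  steps:
    - [60, 0, 0, 0.005, 0, 0, 0]
    - [60, 0, 0, 0.01, 0, 0, 0]
    - [60, 0, 0, 0.015, 0, 0, 0]
    - [60, 0, 0, 0.015, 0, 0, 0]
    - [60, 0, 0, 0.015, 0, 0, 0]

```text
time_s: 27.25
position: [0.4594, 0.1808, 0.0667]
tcp_rot: [[-1.0, 0.0, 0.0], [0.0, 1.0, -0.0], [-0.0, -0.0, -1.0]]
force: [-0.3, -0.1, -1.4]
opening: 0.804
grasp_force: 29.9
```

Request:
drive_tool:
  steps:
    - [60, 0, 0, 0.005, 0, 0, 0]
    - [60, 0, 0, 0.01, 0, 0, 0]
    - [60, 0, 0, 0.01, 0, 0, 0]
    - [60, 0, 0, 0.01, 0, 0, 0]

```text
time_s: 27.65
position: [0.4594, 0.1808, 0.0655]
tcp_rot: [[-1.0, 0.0, -0.0], [0.0, 1.0, -0.0], [0.0, -0.0, -1.0]]
force: [-0.3, -0.1, -1.2]
opening: 0.802
grasp_force: 29.9
```

Request:
drive_tool:
  steps:
    - [60, 0, 0, 0.005, 0, 0, 0]
    - [60, 0, 0, 0.01, 0, 0, 0]
    - [60, 0, 0, 0.01, 0, 0, 0]
    - [60, 0, 0, 0.01, 0, 0, 0]

```text
time_s: 28.05
position: [0.4595, 0.1808, 0.0645]
tcp_rot: [[-1.0, 0.0, 0.0], [0.0, 1.0, 0.0], [-0.0, 0.0, -1.0]]
force: [-0.2, -1.1, 2.7]
opening: 0.801
grasp_force: 29.9
```

Request:
drive_tool:
  steps:
    - [72, 0, 0, 0, 0, 0, 0]
    - [80, 0, 0, 0, 0, 0, 0]
    - [87, 0, 0, 0, 0, 0, 0]
    - [87, 0, 0, 0, 0, 0, 0]
    - [87, 0, 0, 0, 0, 0, 0]

```text
time_s: 28.55
position: [0.4594, 0.1808, 0.0642]
tcp_rot: [[-1.0, 0.0, -0.0], [0.0, 1.0, -0.0], [0.0, -0.0, -1.0]]
force: [0.5, -0.6, 1.0]
opening: 0.991
grasp_force: 0.0
```

Request:
drive_tool:
  steps:
    - [87, 0, 0, -0.1, 0, 0, 0]
    - [87, 0, 0, -0.3, 0, 0, 0]
    - [87, 0, 0, -0.6, 0, 0, 0]
    - [87, 0, 0, -1, 0, 0, 0]
    - [87, 0, 0, -1, 0, 0, 0]

```text
time_s: 29.05
position: [0.4636, 0.1816, 0.1905]
tcp_rot: [[-1.0, -0.0, 0.014], [-0.0, 1.0, 0.002], [-0.014, 0.002, -1.0]]
force: [1.0, 0.8, -0.4]
opening: 0.999
grasp_force: 0.0
```

Request:
drive_tool:
  steps:
    - [87, 0, 0, -0.3, 0, 0, 0]
    - [87, 0, -0.2, -0.6, 0, 0, 0]
    - [87, 0, -0.4, -0.7, 0, 0, 0]
    - [87, 0, -0.7, -0.7, 0, 0, 0]
    - [87, 0, -1, -0.7, 0, 0, 0]
    - [87, 0, -1, -0.7, 0, 0, 0]

```text
time_s: 29.65
position: [0.4593, 0.0576, 0.2685]
tcp_rot: [[-1.0, 0.005, 0.0], [0.005, 1.0, -0.002], [-0.0, -0.002, -1.0]]
force: [-0.1, 0.4, -0.2]
opening: 0.999
grasp_force: 0.0
```

Request:
drive_tool:
  steps:
    - [87, 0, -0.33, 0, 0, 0, 0]
    - [87, 0, -0.67, 0, 0, 0, 0]
    - [87, 0, -1, 0, 0, 0, 0]
    - [87, 0, -1, 0, 0, 0, 0]

```text
time_s: 30.05
position: [0.46, -0.0625, 0.2683]
tcp_rot: [[-1.0, 0.005, 0.001], [0.005, 1.0, -0.002], [-0.001, -0.002, -1.0]]
force: [0.1, 0.1, -0.4]
opening: 1.002
grasp_force: 0.0
```

Request:
drive_tool:
  steps:
    - [87, -0.2, -0.33, 0, 0, 0, 0]
    - [87, -0.4, -0.67, 0, 0, 0, 0]
    - [87, -0.6, -1, 0, 0, 0, 0]
    - [87, -0.6, -1, 0, 0, 0, 0]

```text
time_s: 30.45
position: [0.5349, -0.1831, 0.268]
tcp_rot: [[-1.0, 0.003, 0.004], [0.003, 1.0, -0.003], [-0.004, -0.003, -1.0]]
force: [-0.8, 0.0, 0.7]
opening: 1.001
grasp_force: 0.0
```

Request:
drive_tool:
  steps:
    - [87, -0.25, -0.25, 0, 0, 0, 0]
    - [87, -0.5, -0.5, 0, 0, 0, 0]
    - [87, -0.65, -0.75, 0, 0, 0, 0]
    - [87, -0.65, -0.77, 0, 0, 0, 0]
    - [87, -0.65, -0.77, 0, 0, 0, 0]
    - [87, -0.65, -0.77, 0, 0, 0, 0]
    - [87, -0.65, -0.77, 0, 0, 0, 0]

```text
time_s: 31.15
position: [0.6087, -0.2696, 0.2684]
tcp_rot: [[-1.0, -0.001, -0.001], [-0.001, 1.0, 0.001], [0.001, 0.001, -1.0]]
force: [0.1, 0.1, 0.8]
opening: 0.996
grasp_force: 0.0
```

```bash
python3 -c "
from h import *
for n in('top','scene'): coasters(n)
c,W=cap('scene'); w=W.reshape(-1,3); d=np.hypot(w[:,0]-.46,w[:,1]-.181)
q=w[(d<.055)&(w[:,2]>.09)&(w[:,2]<.13)]; print(len(q), np.median(q,0), cv2.minEnclosingCircle((q[:,:2]*1000).astype(np.float32)))
s=read_state(); print(s['position'].round(4),s['tcp_rot'].round(3).tolist())"
```

```text
scene [ 558.1 -447.4] 38.2 res 5.6
scene [463.5 -56.6] 44.2 res 1.5
scene [456.8  52. ] 41.6 res 5.0
scene [463.2 177.5] 38.4 res 7.3
282 [0.46296303 0.17950772 0.10119523] ((461.7287902832031, 180.82022094726562), 37.27421188354492)
[ 0.6091 -0.2706  0.2687] [[-1.0, -0.001, 0.0], [-0.001, 1.0, 0.0], [-0.0, 0.0, -1.0]]
```

Request:
drive_tool:
  steps:
    - [87, 0, -0.006, 0.2, 0, 0, 0]
    - [87, 0, -0.006, 0.4, 0, 0, 0]
    - [87, 0, -0.006, 0.6, 0, 0, 0]
    - [87, 0, -0.006, 0.75, 0, 0, 0]
    - [87, 0, -0.006, 0.855, 0, 0, 0]
    - [87, 0, -0.006, 0.855, 0, 0, 0]
    - [87, 0, -0.006, 0.855, 0, 0, 0]

```text
time_s: 32.0
position: [0.6097, -0.2725, 0.1662]
tcp_rot: [[-1.0, 0.0, 0.001], [0.0, 1.0, -0.0], [-0.001, -0.0, -1.0]]
force: [0.3, 0.9, 0.3]
opening: 1.0
grasp_force: 0.0
```

Request:
drive_tool:
  steps:
    - [75, 0, 0, 0, 0, 0, 0]
    - [72, 0, 0, 0, 0, 0, 0]
    - [60, 0, 0, 0, 0, 0, 0]
    - [60, 0, 0, 0, 0, 0, 0]
    - [60, 0, 0, 0, 0, 0, 0]
    - [60, 0, 0, 0, 0, 0, 0]

```text
time_s: 32.6
position: [0.6098, -0.2723, 0.1666]
tcp_rot: [[-1.0, 0.0, 0.001], [0.0, 1.0, -0.0], [-0.001, -0.0, -1.0]]
force: [0.1, 0.4, 5.7]
opening: 0.8
grasp_force: 30.0
```

```bash
python3 -c "
from h import *
F=[]
for i in range(4):
    s=read_state(); F.append(np.r_[s['force'],s['moment'],s['opening']*87,s['grasp_force']]); optics.capture('top')
print(np.mean(F,0).round(2),s['position'].round(4))"
```

```text
[-1.500e-01  1.530e+00  5.520e+00  3.900e-01  2.000e-02 -5.000e-02
  6.977e+01  3.000e+01] [ 0.6098 -0.2723  0.1665]
```

Request:
drive_tool:
  steps:
    - [60, 0, 0.004, -0.05, 0, 0, 0]
    - [60, 0, 0.004, -0.1, 0, 0, 0]
    - [60, 0, 0.004, -0.15, 0, 0, 0]
    - [60, 0, 0.004, -0.2, 0, 0, 0]
    - [60, 0, 0.004, -0.2, 0, 0, 0]

```text
time_s: 33.3
position: [0.6099, -0.2724, 0.1908]
tcp_rot: [[-1.0, 0.0, 0.002], [0.0, 1.0, -0.001], [-0.002, -0.001, -1.0]]
force: [-0.5, -0.1, -0.7]
opening: 0.803
grasp_force: 30.0
```

Request:
drive_tool:
  steps:
    - [60, 0, 0, -0.06, 0, 0, 0]
    - [60, 0, 0, -0.12, 0, 0, 0]
    - [60, 0, 0, -0.18, 0, 0, 0]
    - [60, 0, 0, -0.24, 0, 0, 0]
    - [60, 0, 0, -0.3, 0, 0, 0]
    - [60, 0, 0, -0.36, 0, 0, 0]
    - [60, 0, 0, -0.36, 0, 0, 0]

```text
time_s: 34.0
position: [0.6101, -0.2723, 0.2345]
tcp_rot: [[-1.0, 0.0, 0.002], [0.0, 1.0, -0.002], [-0.002, -0.002, -1.0]]
force: [0.2, 0.2, -2.5]
opening: 0.803
grasp_force: 30.0
```

```bash
python3 -c "
from h import *
F=[]
for i in range(4):
    s=read_state(); F.append(np.r_[s['force'],s['moment'],s['opening']*87,s['grasp_force']]); c,W=cap('scene')
print(np.mean(F,0).round(2),s['position'].round(4))
cv2.imwrite('pics/liftb.png',cv2.resize(c[130:320,120:320],(600,570)))"
```

```text
[-8.000e-02 -7.000e-02 -1.820e+00  6.000e-02  3.000e-02 -1.000e-02
  6.988e+01  2.999e+01] [ 0.6091 -0.2717  0.2327]
```

View pics/liftb.png

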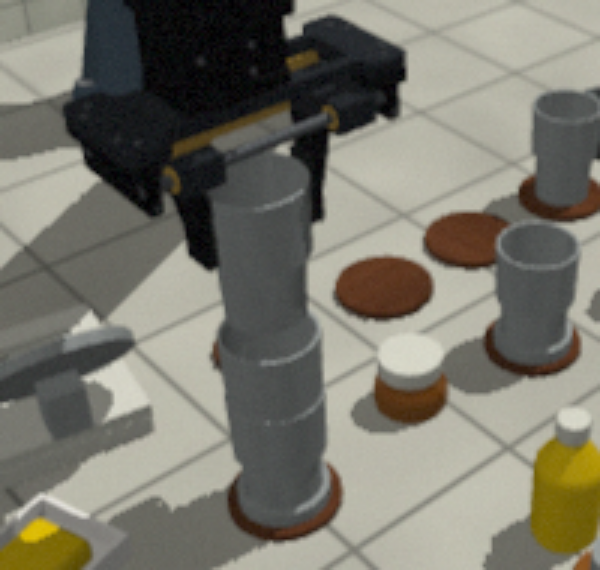

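The top tumbler is out, two remain in the holder, and A2 stands on its coaster at about (565,150). I'll carry this one to coaster 4.

Request:
drive_tool:
  steps:
    - [60, 0.1, 0, -0.05, 0, 0, 0]
    - [60, 0.3, 0, -0.05, 0, 0, 0]
    - [60, 0.5, 0, -0.05, 0, 0, 0]
    - [60, 0.75, 0.15, -0.05, 0, 0, 0]
    - [60, 1, 0.3, -0.05, 0, 0, 0]
    - [60, 1, 0.5, -0.05, 0, 0, 0]
    - [60, 1, 0.7, -0.05, 0, 0, 0]
    - [60, 1, 0.73, -0.05, 0, 0, 0]

```text
time_s: 35.0
position: [0.4875, -0.1816, 0.2392]
tcp_rot: [[-1.0, -0.001, -0.002], [-0.001, 1.0, 0.002], [0.002, 0.002, -1.0]]
force: [-0.3, -0.6, -2.9]
opening: 0.805
grasp_force: 30.0
```

Request:
drive_tool:
  steps:
    - [60, 0.12, 0, 0.2, 0, 0, 0]
    - [60, 0.24, 0, 0.4, 0, 0, 0]
    - [60, 0.24, 0, 0.5, 0, 0, 0]
    - [60, 0.24, 0, 0.5, 0, 0, 0]
    - [60, 0.24, 0, 0.5, 0, 0, 0]

```text
time_s: 35.5
position: [0.461, -0.1851, 0.1793]
tcp_rot: [[-1.0, 0.0, 0.001], [0.0, 1.0, -0.001], [-0.001, -0.001, -1.0]]
force: [0.6, -0.4, -1.6]
opening: 0.804
grasp_force: 30.0
```

```bash
python3 -c "
from h import *
for n in('top','scene'): coasters(n)
s=read_state(); print(s['position'].round(4),s['force'].round(2))
o=np.hstack([optics.capture('scene')['color'][190:300,150:310],optics.capture('top')['color'][220:330,290:450]])
cv2.imwrite('pics/c4.png',cv2.resize(o,(800,275)))"
```

```text
top [461.  -54.9] 43.9 res 0.8
scene [ 554.  -446.4] 37.3 res 6.7
scene [463.3 -56.7] 43.8 res 1.4
scene [457.1  51.8] 41.9 res 5.0
scene [463.5 177.6] 38.5 res 7.4
[ 0.4615 -0.1851  0.1798] [-0.04  0.24 -1.21]
```

View pics/c4.png

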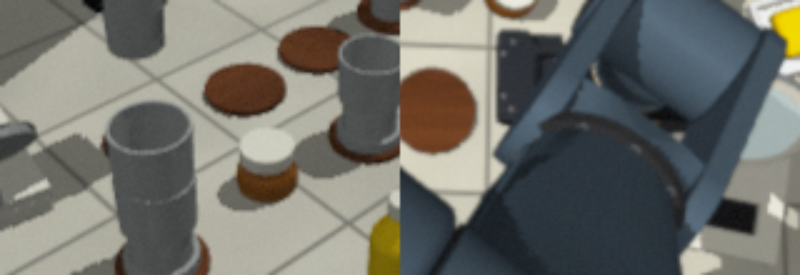

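The left edge of coaster 4 peeks out beside stack B at about scene (192,248), the same spot as in the first picture, so it hasn't moved. Placing.

Request:
drive_tool:
  steps:
    - [60, 0, 0.01, 0.15, 0, 0, 0]
    - [60, 0, 0.01, 0.35, 0, 0, 0]
    - [60, 0, 0.01, 0.55, 0, 0, 0]
    - [60, 0, 0.01, 0.72, 0, 0, 0]
    - [60, 0, 0.01, 0.85, 0, 0, 0]
    - [60, 0, 0.01, 0.93, 0, 0, 0]
    - [60, 0, 0.01, 0.93, 0, 0, 0]
    - [60, 0, 0.01, 0.93, 0, 0, 0]

```text
time_s: 36.5
position: [0.4611, -0.1833, 0.0677]
tcp_rot: [[-1.0, 0.0, 0.001], [0.0, 1.0, -0.001], [-0.001, -0.001, -1.0]]
force: [0.4, 0.8, -1.9]
opening: 0.803
grasp_force: 30.0
```

Request:
drive_tool:
  steps:
    - [60, 0, 0, 0.005, 0, 0, 0]
    - [60, 0, 0, 0.01, 0, 0, 0]
    - [60, 0, 0, 0.015, 0, 0, 0]
    - [60, 0, 0, 0.015, 0, 0, 0]
    - [60, 0, 0, 0.015, 0, 0, 0]

```text
time_s: 37.0
position: [0.4606, -0.1831, 0.0656]
tcp_rot: [[-1.0, 0.0, 0.0], [0.0, 1.0, -0.0], [-0.0, -0.0, -1.0]]
force: [0.8, -0.5, -2.2]
opening: 0.806
grasp_force: 30.0
```

Request:
drive_tool:
  steps:
    - [60, 0, 0, 0.005, 0, 0, 0]
    - [60, 0, 0, 0.01, 0, 0, 0]
    - [60, 0, 0, 0.01, 0, 0, 0]
    - [60, 0, 0, 0.01, 0, 0, 0]

```text
time_s: 37.4
position: [0.4606, -0.1831, 0.0646]
tcp_rot: [[-1.0, 0.0, 0.0], [0.0, 1.0, -0.0], [-0.0, -0.0, -1.0]]
force: [0.4, 0.1, 3.7]
opening: 0.806
grasp_force: 30.0
```

Request:
drive_tool:
  steps:
    - [60, 0, 0, 0.004, 0, 0, 0]
    - [60, 0, 0, 0.006, 0, 0, 0]
    - [60, 0, 0, 0.006, 0, 0, 0]
    - [60, 0, 0, 0.006, 0, 0, 0]

```text
time_s: 37.8
position: [0.4606, -0.183, 0.0645]
tcp_rot: [[-1.0, 0.0, 0.001], [0.0, 1.0, -0.0], [-0.001, -0.0, -1.0]]
force: [-1.8, 1.4, 9.9]
opening: 0.805
grasp_force: 30.0
```

Request:
drive_tool:
  steps:
    - [60, 0, 0, -0.006, 0, 0, 0]
    - [72, 0, 0, -0.006, 0, 0, 0]
    - [80, 0, 0, -0.006, 0, 0, 0]
    - [87, 0, 0, -0.006, 0, 0, 0]
    - [87, 0, 0, -0.006, 0, 0, 0]
    - [87, 0, 0, -0.006, 0, 0, 0]

```text
time_s: 38.4
position: [0.4606, -0.1831, 0.0641]
tcp_rot: [[-1.0, 0.0, -0.0], [0.0, 1.0, 0.0], [0.0, 0.0, -1.0]]
force: [0.4, 0.5, 0.1]
opening: 0.988
grasp_force: 0.0
```

Request:
drive_tool:
  steps:
    - [87, 0, 0, -0.1, 0, 0, 0]
    - [87, 0, 0, -0.3, 0, 0, 0]
    - [87, 0, 0, -0.6, 0, 0, 0]
    - [87, 0, 0, -1, 0, 0, 0]
    - [87, 0, 0, -1, 0, 0, 0]

```text
time_s: 38.9
position: [0.4642, -0.1854, 0.1906]
tcp_rot: [[-1.0, -0.0, 0.011], [-0.0, 1.0, -0.008], [-0.011, -0.008, -1.0]]
force: [1.4, -0.6, -0.1]
opening: 1.001
grasp_force: 0.0
```

Request:
drive_tool:
  steps:
    - [87, 0, 0, -0.2, 0, 0, 0]
    - [87, 0, 0, -0.4, 0, 0, 0]
    - [87, -0.25, -0.2, -0.4, 0, 0, 0]
    - [87, -0.5, -0.4, -0.4, 0, 0, 0]
    - [87, -0.75, -0.6, -0.4, 0, 0, 0]
    - [87, -1, -0.74, -0.4, 0, 0, 0]
    - [87, -1, -0.74, -0.4, 0, 0, 0]

```text
time_s: 39.6
position: [0.5837, -0.2746, 0.2319]
tcp_rot: [[-1.0, 0.001, 0.003], [0.001, 1.0, -0.002], [-0.003, -0.002, -1.0]]
force: [-1.9, 0.3, -0.2]
opening: 1.002
grasp_force: 0.0
```

Request:
drive_tool:
  steps:
    - [87, -0.2, 0, 0, 0, 0, 0]
    - [87, -0.24, 0, 0, 0, 0, 0]
    - [87, -0.24, 0, 0, 0, 0, 0]
    - [87, -0.24, 0, 0, 0, 0, 0]
    - [87, -0.24, 0, 0, 0, 0, 0]
    - [87, -0.24, 0, 0, 0, 0, 0]

```text
time_s: 40.2
position: [0.6086, -0.2717, 0.2325]
tcp_rot: [[-1.0, 0.0, -0.0], [0.0, 1.0, 0.0], [0.0, 0.0, -1.0]]
force: [1.0, -1.0, -0.4]
opening: 1.001
grasp_force: 0.0
```

```bash
python3 -c "
from h import *
for n in('top','scene'): coasters(n)
c,W=cap('scene')
s=read_state(); print(s['position'].round(4),s['tcp_rot'].round(3).tolist())
w=W.reshape(-1,3)
for x,y in [(.461,-.183),(.610,-.272)]:
  d=np.hypot(w[:,0]-x,w[:,1]-y)
  for a,b in [(.085,.13),(.14,.175)]:
    q=w[(d<.06)&(w[:,2]>a)&(w[:,2]<b)]
    if len(q)>5: print(x,a,len(q),cv2.minEnclosingCircle((q[:,:2]*1000).astype(np.float32)),q[:,2].max())
"
```

```text
scene [ 556.1 -447.5] 38.9 res 5.5
scene [463.1 -56.5] 44.2 res 1.5
scene [457.1  51.9] 41.9 res 5.0
scene [463.8 177.9] 38.6 res 7.5
[ 0.609  -0.2719  0.2325] [[-1.0, 0.0, 0.0], [0.0, 1.0, -0.0], [-0.0, -0.0, -1.0]]
0.461 0.085 498 ((461.6054382324219, -182.6185760498047), 36.2670783996582) 0.11168797613483734
0.61 0.085 702 ((611.9411010742188, -272.7085266113281), 35.55848693847656) 0.12996453388203547
0.61 0.14 575 ((610.2679443359375, -272.8464660644531), 35.47270202636719) 0.16144401463037572
```

Descend .1185 to tip 0.114 and grip B2.

Request:
drive_tool:
  steps:
    - [87, 0, 0, 0.2, 0, 0, 0]
    - [87, 0, 0, 0.4, 0, 0, 0]
    - [87, 0, 0, 0.6, 0, 0, 0]
    - [87, 0, 0, 0.75, 0, 0, 0]
    - [87, 0, 0, 0.9, 0, 0, 0]
    - [87, 0, 0, 0.99, 0, 0, 0]
    - [87, 0, 0, 0.99, 0, 0, 0]
    - [87, 0, 0, 0.99, 0, 0, 0]

```text
time_s: 41.15
position: [0.6096, -0.2721, 0.1139]
tcp_rot: [[-1.0, 0.0, 0.001], [0.0, 1.0, -0.0], [-0.001, -0.0, -1.0]]
force: [-0.5, -0.9, -0.1]
opening: 1.004
grasp_force: 0.0
```

Request:
drive_tool:
  steps:
    - [75, 0, 0, 0, 0, 0, 0]
    - [72, 0, 0, 0, 0, 0, 0]
    - [60, 0, 0, 0, 0, 0, 0]
    - [60, 0, 0, 0, 0, 0, 0]
    - [60, 0, 0, 0, 0, 0, 0]
    - [60, 0, 0, 0, 0, 0, 0]

```text
time_s: 41.75
position: [0.6097, -0.2719, 0.1142]
tcp_rot: [[-1.0, 0.0, 0.001], [0.0, 1.0, -0.0], [-0.001, -0.0, -1.0]]
force: [0.6, 0.7, 4.2]
opening: 0.793
grasp_force: 30.0
```

Request:
drive_tool:
  steps:
    - [60, 0, 0, -0.05, 0, 0, 0]
    - [60, 0, 0, -0.1, 0, 0, 0]
    - [60, 0, 0, -0.15, 0, 0, 0]
    - [60, 0, 0, -0.2, 0, 0, 0]
    - [60, 0, 0, -0.2, 0, 0, 0]

```text
time_s: 42.25
position: [0.61, -0.2724, 0.1387]
tcp_rot: [[-1.0, 0.0, 0.002], [0.0, 1.0, -0.001], [-0.002, -0.001, -1.0]]
force: [1.0, 0.2, -1.9]
opening: 0.792
grasp_force: 30.0
```

Request:
drive_tool:
  steps:
    - [60, 0, 0, -0.06, 0, 0, 0]
    - [60, 0, 0, -0.12, 0, 0, 0]
    - [60, 0, 0, -0.2, 0, 0, 0]
    - [60, 0, 0, -0.28, 0, 0, 0]
    - [60, 0, 0, -0.36, 0, 0, 0]
    - [60, 0, 0, -0.48, 0, 0, 0]
    - [60, 0, 0, -0.6, 0, 0, 0]
    - [60, 0, 0, -0.6, 0, 0, 0]

```text
time_s: 43.05
position: [0.611, -0.2729, 0.213]
tcp_rot: [[-1.0, 0.0, 0.005], [0.0, 1.0, -0.004], [-0.005, -0.004, -1.0]]
force: [0.5, 0.7, -0.2]
opening: 0.793
grasp_force: 30.0
```

Request:
drive_tool:
  steps:
    - [60, 0.1, 0.1, 0, 0, 0, 0]
    - [60, 0.25, 0.25, 0, 0, 0, 0]
    - [60, 0.4, 0.4, 0, 0, 0, 0]
    - [60, 0.55, 0.55, 0, 0, 0, 0]
    - [60, 0.7, 0.7, 0, 0, 0, 0]
    - [60, 0.85, 0.85, 0, 0, 0, 0]
    - [60, 1, 1, 0, 0, 0, 0]
    - [60, 1, 1, 0, 0, 0, 0]

```text
time_s: 43.85
position: [0.4858, -0.1487, 0.2091]
tcp_rot: [[-1.0, -0.001, -0.005], [-0.001, 1.0, 0.003], [0.005, 0.003, -1.0]]
force: [-0.2, 0.4, -0.9]
opening: 0.79
grasp_force: 30.0
```

Request:
drive_tool:
  steps:
    - [60, 0.1, 0.15, 0, 0, 0, 0]
    - [60, 0.2, 0.3, 0, 0, 0, 0]
    - [60, 0.23, 0.45, 0, 0, 0, 0]
    - [60, 0.23, 0.6, 0, 0, 0, 0]
    - [60, 0.23, 0.75, 0, 0, 0, 0]
    - [60, 0.23, 0.8, 0, 0, 0, 0]
    - [60, 0.23, 0.8, 0, 0, 0, 0]
    - [60, 0.23, 0.8, 0, 0, 0, 0]

```text
time_s: 44.65
position: [0.4624, -0.0566, 0.2096]
tcp_rot: [[-1.0, 0.0, 0.001], [0.0, 1.0, -0.001], [-0.001, -0.001, -1.0]]
force: [-0.2, 0.1, -1.4]
opening: 0.792
grasp_force: 30.0
```

```bash
python3 -c "
from h import *
for n in('top','scene'): coasters(n)
s=read_state(); print(s['position'].round(4),s['force'].round(2))"
```

```text
top [460.5 181.5] 39.5 res 5.8
scene [ 552.2 -445.3] 38.3 res 6.8
scene [463.2 -56.3] 44.0 res 1.5
scene [456.7  51.7] 41.8 res 5.0
scene [463.5 177.4] 38.4 res 7.4
[ 0.4622 -0.0567  0.2095] [ 1.05 -0.43 -0.86]
```

Request:
drive_tool:
  steps:
    - [60, 0, 0.01, 0.15, 0, 0, 0]
    - [60, 0, 0.01, 0.35, 0, 0, 0]
    - [60, 0, 0.01, 0.55, 0, 0, 0]
    - [60, 0, 0.01, 0.75, 0, 0, 0]
    - [60, 0, 0.01, 0.9, 0, 0, 0]
    - [60, 0, 0.01, 1, 0, 0, 0]
    - [60, 0, 0.01, 1, 0, 0, 0]

```text
time_s: 45.45
position: [0.4611, -0.0551, 0.088]
tcp_rot: [[-1.0, 0.001, -0.003], [0.001, 1.0, 0.001], [0.003, 0.001, -1.0]]
force: [-0.6, -0.6, -1.4]
opening: 0.793
grasp_force: 30.0
```

Request:
drive_tool:
  steps:
    - [60, 0, 0, 0.05, 0, 0, 0]
    - [60, 0, 0, 0.1, 0, 0, 0]
    - [60, 0, 0, 0.14, 0, 0, 0]
    - [60, 0, 0, 0.17, 0, 0, 0]
    - [60, 0, 0, 0.185, 0, 0, 0]
    - [60, 0, 0, 0.19, 0, 0, 0]
    - [60, 0, 0, 0.19, 0, 0, 0]
    - [60, 0, 0, 0.19, 0, 0, 0]

```text
time_s: 46.25
position: [0.4619, -0.0546, 0.0668]
tcp_rot: [[-1.0, 0.0, 0.0], [0.0, 1.0, -0.0], [-0.0, -0.0, -1.0]]
force: [-0.8, 0.5, -1.5]
opening: 0.788
grasp_force: 30.0
```

Request:
drive_tool:
  steps:
    - [60, 0, 0, 0.004, 0, 0, 0]
    - [60, 0, 0, 0.008, 0, 0, 0]
    - [60, 0, 0, 0.012, 0, 0, 0]
    - [60, 0, 0, 0.012, 0, 0, 0]
    - [60, 0, 0, 0.012, 0, 0, 0]

```text
time_s: 46.75
position: [0.4618, -0.0546, 0.0652]
tcp_rot: [[-1.0, 0.0, -0.0], [0.0, 1.0, 0.0], [0.0, 0.0, -1.0]]
force: [0.2, 0.4, -0.7]
opening: 0.794
grasp_force: 30.0
```

Request:
drive_tool:
  steps:
    - [60, 0, 0, 0.004, 0, 0, 0]
    - [60, 0, 0, 0.008, 0, 0, 0]
    - [60, 0, 0, 0.008, 0, 0, 0]
    - [60, 0, 0, 0.008, 0, 0, 0]

```text
time_s: 47.15
position: [0.4618, -0.0547, 0.0643]
tcp_rot: [[-1.0, 0.0, 0.0], [0.0, 1.0, -0.0], [-0.0, -0.0, -1.0]]
force: [0.3, -0.5, -1.2]
opening: 0.79
grasp_force: 30.0
```

Request:
drive_tool:
  steps:
    - [60, 0, 0, 0.004, 0, 0, 0]
    - [60, 0, 0, 0.008, 0, 0, 0]
    - [60, 0, 0, 0.008, 0, 0, 0]
    - [60, 0, 0, 0.008, 0, 0, 0]

```text
time_s: 47.55
position: [0.4618, -0.0546, 0.0642]
tcp_rot: [[-1.0, 0.0, 0.001], [0.0, 1.0, -0.0], [-0.001, -0.0, -1.0]]
force: [-1.4, 1.2, 8.6]
opening: 0.789
grasp_force: 30.0
```

Request:
drive_tool:
  steps:
    - [60, 0, 0, -0.008, 0, 0, 0]
    - [72, 0, 0, -0.008, 0, 0, 0]
    - [80, 0, 0, -0.008, 0, 0, 0]
    - [87, 0, 0, -0.008, 0, 0, 0]
    - [87, 0, 0, -0.008, 0, 0, 0]
    - [87, 0, 0, -0.008, 0, 0, 0]

```text
time_s: 48.15
position: [0.4618, -0.0546, 0.0642]
tcp_rot: [[-1.0, 0.0, -0.0], [0.0, 1.0, 0.0], [0.0, 0.0, -1.0]]
force: [0.4, -0.3, 0.0]
opening: 0.993
grasp_force: 0.0
```

Request:
drive_tool:
  steps:
    - [87, 0, 0, -0.1, 0, 0, 0]
    - [87, 0, 0, -0.3, 0, 0, 0]
    - [87, 0, 0, -0.6, 0, 0, 0]
    - [87, 0, 0, -1, 0, 0, 0]
    - [87, 0, 0, -1, 0, 0, 0]

```text
time_s: 48.65
position: [0.4656, -0.0559, 0.1894]
tcp_rot: [[-1.0, -0.0, 0.012], [-0.0, 1.0, -0.004], [-0.012, -0.004, -1.0]]
force: [1.1, -0.6, 1.1]
opening: 1.002
grasp_force: 0.0
```

Request:
drive_tool:
  steps:
    - [87, 0, 0, -0.3, 0, 0, 0]
    - [87, 0, 0, -0.7, 0, 0, 0]
    - [87, 0, 0, -1, 0, 0, 0]
    - [87, 0, 0, -1, 0, 0, 0]
    - [87, 0, 0, -1, 0, 0, 0]

```text
time_s: 49.15
position: [0.4616, -0.0545, 0.3041]
tcp_rot: [[-1.0, 0.0, 0.0], [0.0, 1.0, -0.0], [-0.0, -0.0, -1.0]]
force: [0.8, 0.2, -0.3]
opening: 1.001
grasp_force: 0.0
```

Request:
drive_tool:
  steps:
    - [87, 0, 0.33, 0, 0, 0, 0]
    - [87, 0, 0.67, 0, 0, 0, 0]
    - [87, 0, 1, 0, 0, 0, 0]
    - [87, 0, 1, 0, 0, 0, 0]

```text
time_s: 49.55
position: [0.4594, 0.0692, 0.3017]
tcp_rot: [[-1.0, -0.005, -0.006], [-0.005, 1.0, 0.002], [0.006, 0.002, -1.0]]
force: [-1.1, -0.1, -0.7]
opening: 1.001
grasp_force: 0.0
```

Request:
drive_tool:
  steps:
    - [87, 0, 0.33, 0, 0, 0, 0]
    - [87, 0, 0.67, 0, 0, 0, 0]
    - [87, 0, 1, 0, 0, 0, 0]
    - [87, 0, 1, 0, 0, 0, 0]

```text
time_s: 49.95
position: [0.4606, 0.1883, 0.3021]
tcp_rot: [[-1.0, -0.004, -0.004], [-0.004, 1.0, 0.001], [0.004, 0.001, -1.0]]
force: [-0.5, 0.0, 0.8]
opening: 1.0
grasp_force: 0.0
```

Request:
drive_tool:
  steps:
    - [87, 0, 0.33, 0, 0, 0, 0]
    - [87, 0, 0.67, 0, 0, 0, 0]
    - [87, 0, 1, 0, 0, 0, 0]
    - [87, 0, 1, 0, 0, 0, 0]

```text
time_s: 50.35
position: [0.4615, 0.3076, 0.3022]
tcp_rot: [[-1.0, -0.003, -0.002], [-0.003, 1.0, 0.0], [0.002, 0.0, -1.0]]
force: [0.2, -0.7, -0.4]
opening: 1.0
grasp_force: 0.0
```

Request:
drive_tool:
  steps:
    - [87, 0.3, 0.33, 0, 0, 0, 0]
    - [87, 0.6, 0.67, 0, 0, 0, 0]
    - [87, 0.8, 1, 0, 0, 0, 0]
    - [87, 0.8, 1, 0, 0, 0, 0]
    - [87, 0.8, 1, 0, 0, 0, 0]
    - [87, 0.8, 1, 0, 0, 0, 0]

```text
time_s: 50.95
position: [0.3667, 0.4235, 0.3033]
tcp_rot: [[-1.0, 0.002, -0.001], [0.002, 1.0, -0.002], [0.001, -0.002, -1.0]]
force: [-0.4, -0.3, 0.9]
opening: 0.999
grasp_force: 0.0
```

```bash
python3 -c "
from h import *
a=optics.capture('top')['color'][120:340,60:500]; b,W=cap('scene')
cv2.imwrite('pics/end.png',np.vstack([cv2.resize(a,(600,300)),cv2.resize(b[130:330,80:480],(600,300))]))
T=np.load('top0.npz')['W']; w=np.vstack([W.reshape(-1,3),cap('top')[1].reshape(-1,3)])
for x,y in [(.46,.181),(.461,-.055),(.46,-.183)]:
  d=np.hypot(w[:,0]-x,w[:,1]-y)
  q=w[(d<.055)&(w[:,2]>.09)&(w[:,2]<.13)]; r=w[(d<.06)&(w[:,2]>.005)&(w[:,2]<.011)]
  print(cv2.minEnclosingCircle((q[:,:2]*1000).astype(np.float32)),np.percentile(q[:,2],99)); print('  coaster x',np.percentile(r[:,0],[1,99]),'y',np.percentile(r[:,1],[1,99]))
coasters('top')
"
```

```text
((461.2073669433594, 181.16986083984375), 36.797420501708984) 0.11122311613890531
  coaster x [0.4177789  0.50404944] y [0.13159531 0.22635202]
((463.1305236816406, -56.0678596496582), 36.59941482543945) 0.11171457740233344
  coaster x [0.41890742 0.50591662] y [-0.09858649 -0.00939544]
((461.4533386230469, -183.6293487548828), 36.08454895019531) 0.1123283045364556
  coaster x [0.40935937 0.50412893] y [-0.22722039 -0.13915001]
top [460.5 -53.9] 38.7 res 6.2
top [ 459.7 -182.2] 38.2 res 7.0
top [456.9  56.2] 43.2 res 1.0
top [460.5 181.5] 39.4 res 5.6
```

View pics/end.png

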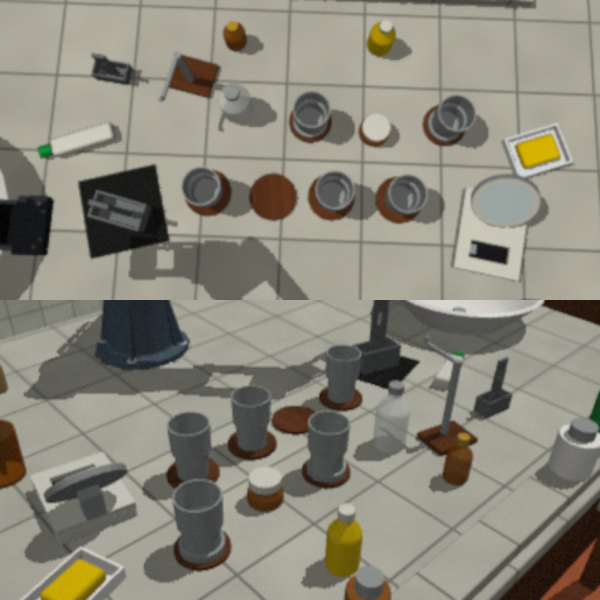

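Everything is in place: tumblers on their coasters at (205,190), (333,193) and (403,197), the bottom tumblers in their holders, the caddy upright on the mat, and the nub at the on end. Handing in.

```bash
python3 -c "
from h import *
print(order.hand_in())"
```

```text
the job is handed in; nothing more can be done
None
```

The job is handed in but no verdict came back: the last pictures show the light switched on, the caddy upright on the mat, the three loose tumblers centred on their own coasters, and both bottom tumblers still in their holders.

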